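Put the lathe tooling home: seat the bull-nose centre and rack the chisels

TASK

Put the lathe tooling away: take the orange dust cap off the taper seat and lay it flat, knob up, in the grey tray, then seat the steel bull-nose centre fully home in the seat's cup, rock it about ten degrees there, without taking it out of the cup, to prove that it is not jammed, and let it settle upright and fully home again. Move every chisel from the blue caddy into the pale rack, shaft down and pushed fully in, one to a hole in any order, and leave everything else on the bench where it is.

Things in the scene. Friction and masses are not known exactly. Their poses are not given: they have to be found in the camera images.
- bullnose: steel bull-nose lathe centre, loose, 0.4 to 0.65 kg, standing on its small end: a cone from a flat nose of 44 mm diameter at 0 to 82 mm diameter at 27 mm height (half angle 35 degrees), an 82 mm band from 27 to 35 mm, then a plain round shank of 24 mm diameter from 35 to 85 mm, by which it is held. Origin: centre of the flat nose; z along the shank.
- seat: the taper seat, a fixed round green holder, 100 mm across (120 mm over its 12 mm foot) and 50 mm high, with a conical cup in its top of the same 35 degree half angle, 76 mm across at the mouth. Origin: centre of its underside on the bench.
- seat_home (a point): the point on the seat's axis, 27 mm above the bench, where the centre of the bull-nose's flat nose lies when the cone is fully home (its wide band then stands 4 mm clear above the seat's top face). z up.
- cap: orange dust cap, loose, 0.12 kg: a flat disc 92 mm across, 10 mm thick, with a round knob of 26 mm diameter on it from 10 to 50 mm height. It starts lying loosely (no spigot) on the seat, its underside 50 mm above the bench, covering the cup. Origin: centre of its underside; z up through the knob.
- tray: grey open parts tray fixed to the bench, 160 x 160 mm outside, 25 mm high, walls and floor 5 mm thick. Origin: centre of its underside; sides along x and y.
- rack: the home rack, a fixed pale wooden block 62 mm (x) by 248 mm (y) by 50 mm high with five square through holes 20 mm wide (2 mm chamfer at the mouth) in a row along its y axis, 48 mm apart, the middle one at the origin's x, y. Origin: centre of its underside.
- caddy: the carrying caddy, a fixed blue block with dark end plates, 62 mm (x) by 248 mm (y) by 50 mm high with five such square through holes in a row along its y axis, 48 mm apart (the middle one at the origin), in which the chisels start. Origin: centre of its underside.
- rack_hole0 (a point): centre of the mouth of rack hole 0, at the rack's top face; rack y = -96 mm; axes as the rack's.
- rack_hole1 (a point): centre of the mouth of rack hole 1, at the rack's top face; rack y = -48 mm; axes as the rack's.
- rack_hole2 (a point): centre of the mouth of rack hole 2, at the rack's top face; rack y = 0 mm; axes as the rack's.
- rack_hole3 (a point): centre of the mouth of rack hole 3, at the rack's top face; rack y = 48 mm; axes as the rack's.
- rack_hole4 (a point): centre of the mouth of rack hole 4, at the rack's top face; rack y = 96 mm; axes as the rack's.
- chisel0: chisel, brown wood handle, 142 mm long, 0.12 kg: round steel shaft of 15 mm diameter (last 7 mm tapered to 9) up to 44 mm, then ferrule and handle of 27 mm diameter to 136 mm, narrower butt to 142. Starts shaft down in the caddy. Fully in a hole of rack or caddy, the ferrule rests on the block and the tip is 6 mm above the bench. Origin: shaft tip; z up the handle. May be absent.
- chisel1: chisel, dark wood handle, 142 mm long, 0.12 kg: round steel shaft of 15 mm diameter (last 7 mm tapered to 9) up to 44 mm, then ferrule and handle of 27 mm diameter to 136 mm, narrower butt to 142. Starts shaft down in the caddy. Fully in a hole of rack or caddy, the ferrule rests on the block and the tip is 6 mm above the bench. Origin: shaft tip; z up the handle. May be absent.
- chisel2: chisel, red handle, 142 mm long, 0.12 kg: round steel shaft of 15 mm diameter (last 7 mm tapered to 9) up to 44 mm, then ferrule and handle of 27 mm diameter to 136 mm, narrower butt to 142. Starts shaft down in the caddy. Fully in a hole of rack or caddy, the ferrule rests on the block and the tip is 6 mm above the bench. Origin: shaft tip; z up the handle. May be absent.
- chisel3: chisel, pale wood handle, 142 mm long, 0.12 kg: round steel shaft of 15 mm diameter (last 7 mm tapered to 9) up to 44 mm, then ferrule and handle of 27 mm diameter to 136 mm, narrower butt to 142. Starts shaft down in the caddy. Fully in a hole of rack or caddy, the ferrule rests on the block and the tip is 6 mm above the bench. Origin: shaft tip; z up the handle. May be absent.
- chisel4: chisel, black handle, 142 mm long, 0.12 kg: round steel shaft of 15 mm diameter (last 7 mm tapered to 9) up to 44 mm, then ferrule and handle of 27 mm diameter to 136 mm, narrower butt to 142. Starts shaft down in the caddy. Fully in a hole of rack or caddy, the ferrule rests on the block and the tip is 6 mm above the bench. Origin: shaft tip; z up the handle. May be absent.
- mallet: bystander: wooden mallet lying on the bench, 280 mm long, about 26 mm high. Origin: on its underside at the centre. Leave it where it is.
- glue: bystander: yellow glue bottle, 64 mm across, 130 mm tall. Origin: on its underside at the centre. Leave it where it is.
- wax: bystander: squat amber jar, 80 mm across, 60 mm tall. Origin: on its underside at the centre. Leave it where it is.
- sander: bystander: cork sanding block 60 x 90 x 35 mm. Origin: on its underside at the centre. Leave it where it is.
- brush: bystander: bench brush lying down, 220 mm long, 20 mm high. Origin: on its underside at the centre. Leave it where it is.
- bowl: bystander: dark turned bowl, 120 mm across, 45 mm high. Origin: on its underside at the centre. Leave it where it is.
- offcut: bystander: pale wood offcut 45 x 140 x 45 mm. Origin: on its underside at the centre. Leave it where it is.

How it is judged (in metres and radians):
On the way, in this order (a step that is already met when the one before it is completed fails the run):
1. the bull-nose centre is fully home and upright in the taper seat (horizontal distance between bullnose and seat_home below 0.004 m and z of bullnose in the frame of seat_home below 0.0035 m and angle between bullnose's own z axis and vertical below 0.05 rad), for 0.2 s.
2. the bull-nose centre is rocked by more than 5 degrees while its nose is still in the cup (angle between bullnose's own z axis and vertical above 0.09 rad and horizontal distance between bullnose and seat_home below 0.02 m and z of bullnose in the frame of seat_home below 0.022 m), for 0.05 s.
At the end, for the whole second after the job is handed in: Bull-nose home in the seat: within 4 mm of the axis, 3.5 mm of its depth, 3 degrees of upright. Cap flat, knob up, on the tray floor within 35 mm of its middle each way. Every chisel shaft down in a rack hole, ferrule within 5 mm of the rack top, within 6 degrees of upright. All at rest (all of step 1 and linear speed of each of bullnose, cap, chisel0, chisel1, chisel2, chisel3, chisel4 below 0.02 m/s and x of cap in the frame of tray between -0.035 and 0.035 m and y of cap in the frame of tray between -0.035 and 0.035 m and z of cap in the frame of tray below 0.012 m and angle between cap's own z axis and vertical below 0.12 rad and x of chisel0 in the frame of rack between -0.008 and 0.008 m and y of chisel0 in the frame of rack between -0.106 and 0.106 m and z of chisel0 in the frame of rack between 0 and 0.011 m and angle between each of chisel0, chisel1, chisel2, chisel3, chisel4's own z axis and vertical below 0.1 rad and x of chisel1 in the frame of rack between -0.008 and 0.008 m and y of chisel1 in the frame of rack between -0.106 and 0.106 m and z of chisel1 in the frame of rack between 0 and 0.011 m and x of chisel2 in the frame of rack between -0.008 and 0.008 m and y of chisel2 in the frame of rack between -0.106 and 0.106 m and z of chisel2 in the frame of rack between 0 and 0.011 m and x of chisel3 in the frame of rack between -0.008 and 0.008 m and y of chisel3 in the frame of rack between -0.106 and 0.106 m and z of chisel3 in the frame of rack between 0 and 0.011 m and x of chisel4 in the frame of rack between -0.008 and 0.008 m and y of chisel4 in the frame of rack between -0.106 and 0.106 m and z of chisel4 in the frame of rack between 0 and 0.011 m); the robot touches nothing.
It fails at once if a bystander is moved by more than 50 mm (distance of any of mallet, glue, wax, sander, brush, bowl, offcut from where it was at the start of the episode above 0.05 m).
Of chisel0, chisel1, chisel2, chisel3, chisel4 only 3 to 5 are there at a start; the rules pass over those that are not, and their reading is None.
At some moment in a run one of bullnose, cap may be knocked a few centimetres aside while the robot is not near it.
Once in a run the grip may slacken for a moment while it holds something.
It also fails if it takes over 210 s, if anything falls off the work surface, if the arm or the gripper's body presses on something with over 40 N, if the wrist force passes 120 N, or if a joint passes its speed limit or range.

ROBOT

A 6-joint arm with a two-finger parallel gripper is mounted at the origin on the work surface. World frame = base frame: x ahead of the robot, y to its left, z up, the work surface at z = 0. Lengths are in mm, angles in rad, forces in N, time in s.
With the tool pointing down it reaches from about 300 to 775 mm from the base axis. Payload 14.6 kg.
Tool frame: the origin (TCP) lies between the finger pads; the fingertips stand 25 mm ahead of it and the grasp point (between the pads) lies 6 mm ahead of it; y points along the fingers, x is the direction in which the jaws open and shut, and the axes are right-handed (so a half turn about y gives the same grasp; the last joint's range is limited). The gripper opens to 94 mm and grips with 3 to 60 N. Pads are 16 mm wide; open, the fingers measure 119 mm over their backs; the gripper's body (75 mm by 177 mm) begins 78 mm behind the grasp point.
Start: joints at [-1.197, 0.3, 1.521, -0, 1.321, -0.067], TCP at [234.657, -497.419, 230.446] pointing down, gripper open.
Joint ranges: [-3.03, 3.03], [-0.79, 2.21], [0.23, 2.52], [-1.04, 4.18], [0, 3.07], [-2.55, 2.55]. Speed limits (rad/s): [2.22, 2.22, 2.57, 3.14, 3.14, 3.14].

INTERFACE

Orientations are given as [roll, pitch, yaw] about the fixed x, y, z axes, in that order (R = Rz(yaw) Ry(pitch) Rx(roll)).
In Python, from cell import manip gives the robot as it stands.
- The arm moves only by the tool play_rows, never from a script. Its argument "moves" is a list of rows, each an object of numbers: "dx", "dy", "dz": the shift along the tool's x, y, z in m; "ax", "ay", "az": the turn, a rotation vector about the tool's x, y, z in rad; "jaw": the gripper command: -1 is shut, 1 is fully open, values between are in proportion. A call has 1 to 20 rows; each row is the pose to reach, as a shift and turn from the pose commanded when the call began, along the tool's axes at that moment; what a row does not reach only later rows make up. A row lasts 1/10 s, in which the tool goes at most 50 mm and 8.59 degrees, less where a joint would pass 70% of its speed; a pose out of reach is approached as far as the arm can. A call with a gripper value outside its range is refused whole. The fingers move at their own pace and stop on an object; "newtons" is the grip in N (left out, the last holds). Time passes only in rows, so rows that repeat a pose let the fingers close. It gives the time, the measured TCP pose, the force and the opening at its end, in the units of the state.
- manip.read_state(): the state, without advancing time (a new reading comes with each control period).
- manip.camera(name): name is "scene" or "top"; returns the picture (384x512x3 uint8, red, green, blue); there is no depth.
- manip.camera_params(name): a dict with "K" (3x3 intrinsics, pixels), "rvec" (rotation vector, rad) and "tvec" (3), from world to camera coordinates, as OpenCV has them. Camera axes: x right, y down, z forward; pixel columns grow to the right and rows downward; lengths in mm; the calibration is good to about 2 mm. A picture is of the moment at which its call begins. camera_params takes no time and is no camera call.
- manip.sign_off(): hands the job in, once; it reports no verdict.
The state is a dict: "clock": time; "joints": joint angles; "qd": joint speeds; "effort": joint torques, N m; "eef_pos": TCP position; "eef_rot": TCP orientation; "wrist_force": force on the tool from outside, world axes, zero at the start; "moment": the same for the moment, N m; "finger_gap": finger opening in mm.
Only numpy, scipy, OpenCV 4.12 (cv2) and the standard library are available. Lean on these libraries where they do the work, as an engineer would, in place of code of your own. Each camera call takes 0.05 s, during which the arm holds its last target. There are 200 camera calls.

## Working session

There is one attempt and no reset: what is moved stays moved. The work goes in short steps, Python scripts to look and compute and a tool call to move; the robot and the scene stay as the last step left them, time stands still between calls to the robot, and variables do not carry over. Pictures are saved under pics/ and viewed, about 12 in all and at most 16, crops included, and the job is handed in when it is done.

Besides the shell and the picture viewer there is one more tool, called after "Call:" in YAML: its name, and indented under it one key for each argument. play_rows: Moves the arm, as the interface text tells. Its arguments: {"type":"object","properties":{"moves":{"type":"array","items":{"type":"object","properties":{"dx":{"type":"number"},"dy":{"type":"number"},"dz":{"type":"number"},"ax":{"type":"number"},"ay":{"type":"number"},"az":{"type":"number"},"jaw":{"type":"number"}}}},"newtons":{"type":"number"}},"required":["moves"]}

```bash
ls; mkdir -p pics
python3 - <<'E'
from cell import manip
import cv2
print(manip.read_state())
for n in ("scene","top"):
    im=manip.camera(n); p=manip.camera_params(n); print(n,p)
    cv2.imwrite(f"pics/{n}0.png",im[:,:,::-1])
    cv2.imwrite(f"pics/{n}0b.png",cv2.resize(im[:,:,::-1],(800,600),interpolation=cv2.INTER_CUBIC))
E
```

```text
pics
{'clock': 0.0, 'joints': array([-1.19659040e+00,  3.00446849e-01,  1.52157846e+00, -3.66508433e-05,
        1.32070642e+00, -6.66239488e-02]), 'qd': array([-8.73666181e-04,  3.97467514e-04,  5.71574839e-04,  6.73885999e-05,
       -1.51994789e-03,  1.64747686e-03]), 'effort': array([ 3.08257586e-04, -5.31805909e+01, -3.52738810e+01,  7.08509772e-02,
        2.44472595e-02, -9.66712423e-05]), 'eef_pos': array([ 234.57080632, -497.20967409,  229.90072995]), 'eef_rot': array([-1.57075591e+00,  1.13890977e-03, -1.12995734e+00]), 'wrist_force': array([-0.32158592,  0.09362632, -0.71509516]), 'moment': array([ 0.04180993,  0.00266399, -0.01292837]), 'finger_gap': 94.08404978763049}
scene {'K': array([[450.46574907,   0.        , 257.05734729],
       [  0.        , 450.46574907, 193.65893657],
       [  0.        ,   0.        ,   1.        ]]), 'rvec': array([ 2.07029178,  0.83711963, -0.39360834]), 'tvec': array([-395.84262434, -190.84444398, 1686.61852454])}
top {'K': array([[387.04382783,   0.        , 256.39634304],
       [  0.        , 387.04382783, 184.80568983],
       [  0.        ,   0.        ,   1.        ]]), 'rvec': array([ 2.14563871, -2.18345946,  0.10741275]), 'tvec': array([ -15.58842619,  567.46735125, 1449.18354224])}
```

View pics/top0b.png

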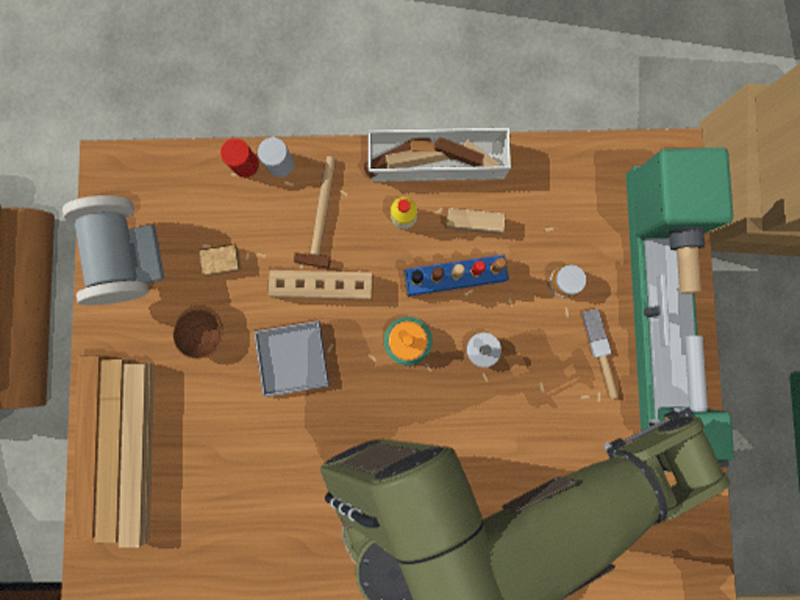

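View pics/scene0b.png

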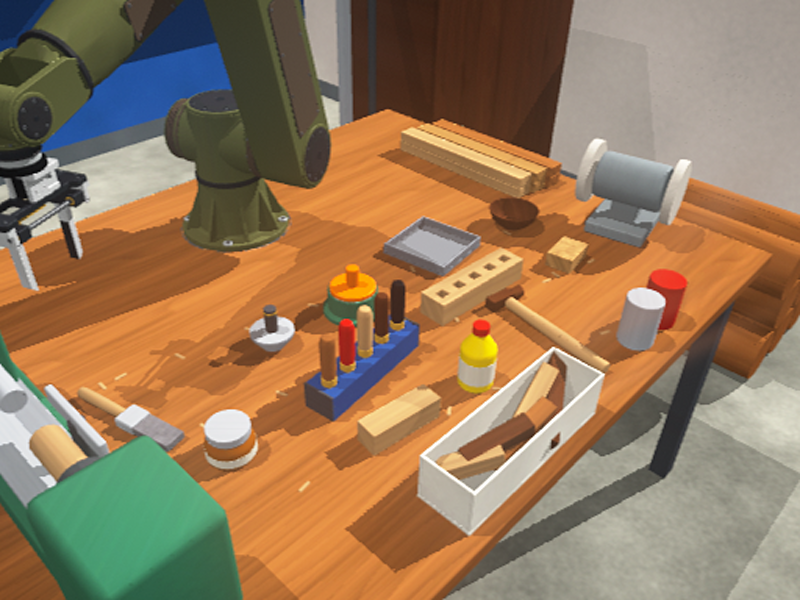

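```bash
cat > h.py <<'E'
import numpy as np, cv2
from cell import manip
def P(n):
    p=manip.camera_params(n); return p['K'],p['rvec'],p['tvec']
def unp(n,u,v,z):
    K,r,t=P(n); R=cv2.Rodrigues(r)[0]; d=R.T@np.linalg.inv(K)@[u,v,1.]; c=-R.T@t
    return c+d*(z-c[2])/d[2]
def proj(n,X):
    K,r,t=P(n); return cv2.projectPoints(np.float64(X).reshape(-1,1,3),r,t,K,None)[0].reshape(-1,2)
def grab(n,name=None):
    im=manip.camera(n)[:,:,::-1].copy()
    if name: cv2.imwrite('pics/'+name,im)
    return im
def crop(im,x0,y0,x1,y1,s,name):
    cv2.imwrite('pics/'+name,cv2.resize(im[y0:y1,x0:x1],None,fx=s,fy=s,interpolation=cv2.INTER_CUBIC))
E
python3 - <<'E'
from h import *
im=cv2.imread('pics/top0.png'); crop(im,155,160,345,260,4.2,'c1.png')
im=cv2.imread('pics/scene0.png'); crop(im,150,130,345,275,4,'c2.png')
for n in('top','scene'):
    K,r,t=P(n); print(n,-cv2.Rodrigues(r)[0].T@t)
E
```

```text
top [ 411.93854719  -32.87436364 1500.54025019]
scene [1284.25448448 -811.57361638  854.30305901]
```

View pics/c1.png

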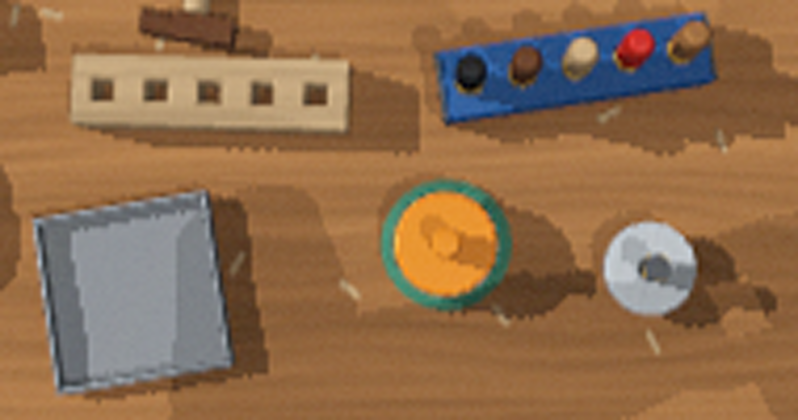

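View pics/c2.png

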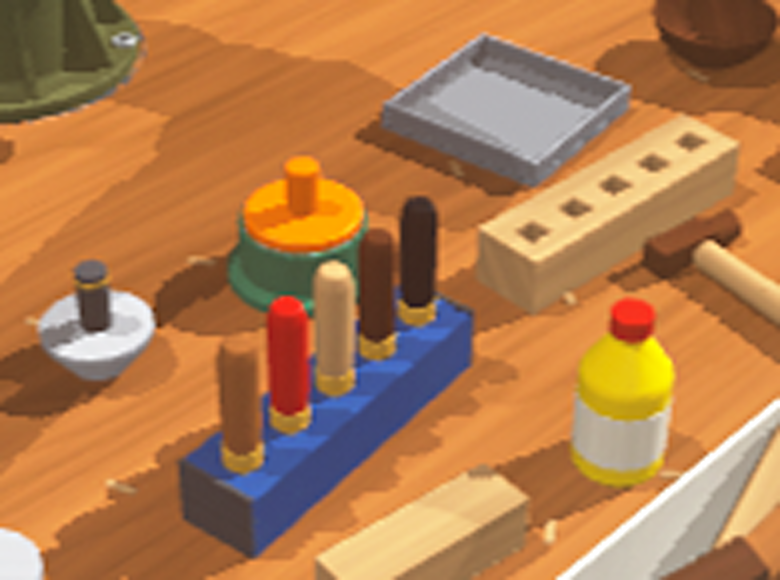

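```bash
cat > meas.py <<'E'
from h import *
from scipy.optimize import least_squares
c1=lambda p:((np.float64(p)+.5)/4.2-.5+[155,160]); c2=lambda p:((np.float64(p)+.5)/4-.5+[150,130])
def fit(obs,x0,name):
    def f(q):
        c,s=np.cos(q[2]),np.sin(q[2]); r=[]
        for cam,L,px in obs:
            L=np.float64(L); W=np.c_[q[0]+c*L[:,0]-s*L[:,1],q[1]+s*L[:,0]+c*L[:,1],L[:,2]]
            r.append((proj(cam,W)-px).ravel())
        return np.concatenate(r)
    o=least_squares(f,x0,x_scale=[10,10,.1]); print(name,o.x.round(3),'res',o.fun.round(1)); return o.x
H=[[0,y,50] for y in(96,48,0,-48,-96)]
tp=c1([(102,90),(156,90),(208,91),(261,93),(315,94)]); sp=c2([(692,142),(653,163),(615,185),(575,208),(534,233)])
for o,n in (([('top',H,tp)],'rack top'),([('scene',H,sp)],'rack scene'),([('top',H,tp),('scene',H,sp)],'rack')): fit(o,[550,150,0],n)
a=('top',[(31,124,50),(31,-124,50)],c1([(437,52),(706,13)]))
b=('scene',[(-31,-124,50),(31,-124,50),(31,124,50),(-31,-124,0),(31,-124,0),(31,124,0)],c2([(182,462),(257,497),(472,320),(182,512),(255,555),(472,367)]))
for o,n in (([a],'caddy top'),([b],'caddy scene'),([a,b],'caddy')): q=fit(o,[560,-100,.14],n)
fit([('top',[(80,80,25),(80,-80,25),(-80,-80,25),(-80,80,25)],c1([(35,220),(208,190),(232,367),(60,392)]))],[400,200,.17],'tray')
fit([('scene',[(-80,-80,25),(80,-80,25),(80,80,25),(-80,80,25)],c2([(383,113),(535,176),(630,88),(486,36)]))],[400,200,.17],'tray scene')
def ell(mask):
    cs,_=cv2.findContours(mask.astype('uint8'),cv2.RETR_EXTERNAL,cv2.CHAIN_APPROX_NONE)
    c=max(cs,key=cv2.contourArea); return cv2.fitEllipse(cv2.convexHull(c))
for cam,r in (('top',((240,195,280,240),(295,205,325,240))),('scene',((200,165,250,210),(155,190,192,230)))):
    im=cv2.imread(f'pics/{cam}0.png'); hsv=cv2.cvtColor(im,cv2.COLOR_BGR2HSV).astype(int); h,s,v=hsv[...,0],hsv[...,1],hsv[...,2]
    (x0,y0,x1,y1),(X0,Y0,X1,Y1)=r
    org=((h>8)&(h<22)&(s>225)&(v>120))[y0:y1,x0:x1]; grn=((h>60)&(h<90)&(s>80))[y0:y1,x0:x1]
    st=(s<70)[Y0:Y1,X0:X1]
    for nm,m,z,o in(('cap',org,58,(x0,y0)),('seat',org|grn,12,(x0,y0)),('bull',st,31,(X0,Y0))):
        e=ell(m); print(cam,nm,np.round(e[0],2)+o,np.round(e[1],1),unp(cam,*(np.array(e[0])+o),z).round(1))
for n,t,s,z in(('knob',(447,241),(302,166),100),('shank',(656,264),(92,272),85)):
    print(n,unp('top',*c1(t),z).round(1),unp('scene',*c2(s),z).round(1))
for n,t,s in(('black',(472,68),(420,205)),('dark',(526,61),(378,236)),('pale',(582,53),(334,270)),('red',(637,43),(289,305)),('brown',(693,36),(240,345))):
    print(n,unp('top',*c1(t),148).round(1),unp('scene',*c2(s),148).round(1))
E
python3 meas.py
```

```text
rack top [ 5.81307e+02  1.71107e+02 -3.90000e-02] res [-0.  -0.1 -0.2  0.1  0.1  0.1  0.2 -0.1  0.  -0. ]
rack scene [ 5.85527e+02  1.71204e+02 -4.00000e-02] res [-0.2 -0.1  0.2  0.   0.1  0.1  0.   0.1 -0.1 -0.1]
rack [ 5.83393e+02  1.71725e+02 -3.90000e-02] res [-0.2 -0.7 -0.4 -0.4 -0.1 -0.4 -0.  -0.6 -0.2 -0.6 -0.7 -0.4 -0.2 -0.3
 -0.3 -0.2 -0.4 -0.2 -0.5 -0.5]
caddy top [ 5.98321e+02 -1.60524e+02  1.27000e-01] res [-0.4  0.1  0.4 -0.1]
caddy scene [ 6.00918e+02 -1.55008e+02  1.25000e-01] res [-0.6 -0.4 -1.2  1.1  1.1 -2.3  0.5  1.  -0.   0.5  0.5 -0.8]
caddy [ 6.00655e+02 -1.55946e+02  1.26000e-01] res [-1.6 -0.6 -0.8 -0.6 -0.9 -0.2 -1.5  1.2  0.8 -2.2  0.2  1.1 -0.3  0.7
  0.2 -0.7]
tray [4.03537e+02 2.42616e+02 1.41000e-01] res [-0.2 -0.5  0.1  0.1  0.5 -0.2 -0.5  0.6]
tray scene [4.14333e+02 2.38135e+02 1.44000e-01] res [-0.4 -0.6  0.4 -1.   0.6  1.1 -0.7  0.6]Traceback (most recent call last):
  File "meas.py", line 29, in <module>
    e=ell(m); print(cam,nm,np.round(e[0],2)+o,np.round(e[1],1),unp(cam,*(np.array(e[0])+o),z).round(1))
  File "meas.py", line 22, in ell
    c=max(cs,key=cv2.contourArea); return cv2.fitEllipse(cv2.convexHull(c))
ValueError: max() iterable argument is empty
```

```bash
sed -i 's/(s>225)&(v>120)/(s>190)\&(v>110)/; s/    e=ell(m); print/    e=ell(m)if m.any() else None\n        if e: print/; s/^        for nm,m/    for nm,m/' meas.py; sed -i 's/^    e=ell(m)if/        e=ell(m)if/' meas.py
python3 - <<'E'
from h import *
for cam,pts in (('top',[(261,217),(254,210),(250,215),(265,225),(310,215),(305,220),(245,240)]),('scene',[(225,175),(225,183),(240,190),(175,215)])):
    hs=cv2.cvtColor(cv2.imread(f'pics/{cam}0.png'),cv2.COLOR_BGR2HSV)
    print([hs[y,x].tolist() for x,y in pts])
E
python3 meas.py | tail -14
```

```text
[[16, 202, 233], [16, 200, 235], [16, 203, 236], [16, 201, 234], [101, 10, 201], [105, 14, 176], [15, 152, 148]]
[[12, 232, 192], [12, 232, 186], [12, 141, 92], [110, 3, 238]]
tray scene [4.14333e+02 2.38135e+02 1.44000e-01] res [-0.4 -0.6  0.4 -1.   0.6  1.1 -0.7  0.6]
top cap [260.69 217.59] [23.4 23.7] [441.4 -39.5  58. ]
top seat [260.79 217.93] [29.9 30.4] [441.1 -40.1  12. ]
top bull [309.32 223.4 ] [21.7 22.4] [ 417.  -222.8   31. ]
scene cap [225.19 181.37] [24.  29.5] [440.2 -34.9  58. ]
scene seat [225.42 182.02] [25.2 30.1] [394.7   8.   12. ]
scene bull [173.92 212.56] [22.4 28. ] [ 422.4 -222.8   31. ]
knob [442.7 -40.6 100. ] [445.1 -38.7 100. ]
shank [ 420.  -221.3   85. ] [ 423. -222.   85.]
black [585.8 -64.  148. ] [590.8 -63.6 148. ]
dark [ 590.9 -109.4  148. ] [ 596.2 -110.1  148. ]
pale [ 596.8 -156.5  148. ] [ 602.7 -157.5  148. ]
red [ 604.5 -202.8  148. ] [ 609.2 -203.7  148. ]
brown [ 609.6 -250.   148. ] [ 617.2 -252.6  148. ]
```

Call:
play_rows:
  moves:
    - {"dx": -0.325, "dz": 0.3837, "ay": -1.13, "jaw": 0.3}
    - {"dx": -0.325, "dz": 0.3837, "ay": -1.13, "jaw": 0.3}
    - {"dx": -0.325, "dz": 0.3837, "ay": -1.13, "jaw": 0.3}
    - {"dx": -0.325, "dz": 0.3837, "ay": -1.13, "jaw": 0.3}
    - {"dx": -0.325, "dz": 0.3837, "ay": -1.13, "jaw": 0.3}
    - {"dx": -0.325, "dz": 0.3837, "ay": -1.13, "jaw": 0.3}
    - {"dx": -0.325, "dz": 0.3837, "ay": -1.13, "jaw": 0.3}
    - {"dx": -0.325, "dz": 0.3837, "ay": -1.13, "jaw": 0.3}
    - {"dx": -0.325, "dz": 0.3837, "ay": -1.13, "jaw": 0.3}
    - {"dx": -0.325, "dz": 0.3837, "ay": -1.13, "jaw": 0.3}
    - {"dx": -0.325, "dz": 0.3837, "ay": -1.13, "jaw": 0.3}
    - {"dx": -0.325, "dz": 0.3837, "ay": -1.13, "jaw": 0.3}
    - {"dx": -0.325, "dz": 0.3837, "ay": -1.13, "jaw": 0.3}
    - {"dx": -0.325, "dz": 0.3837, "ay": -1.13, "jaw": 0.3}
    - {"dx": -0.325, "dz": 0.3837, "ay": -1.13, "jaw": 0.3}
    - {"dx": -0.325, "dz": 0.3837, "ay": -1.13, "jaw": 0.3}
  newtons: 25

```text
$.moves[0]: bad value
```

Call:
play_rows:
  moves:
    - {"dx": -0.325, "dy": 0, "dz": 0.3837, "ax": 0, "ay": -1.13, "az": 0, "jaw": 0.3}
  newtons: 25

```text
clock: 0.2
eef_pos: [254.1, -453.7, 229.3]
eef_rot: [-1.571, 0.001, -0.983]
wrist_force: [1.2, 0.5, 0.1]
finger_gap: 89.0
```

Call:
play_rows:
  moves:
    - {"dx": -0.24, "dy": 0, "dz": 0.387, "ax": 0, "ay": -0.983, "az": 0, "jaw": 0.3}
    - {"dx": -0.24, "dy": 0, "dz": 0.387, "ax": 0, "ay": -0.983, "az": 0, "jaw": 0.3}
    - {"dx": -0.24, "dy": 0, "dz": 0.387, "ax": 0, "ay": -0.983, "az": 0, "jaw": 0.3}
    - {"dx": -0.24, "dy": 0, "dz": 0.387, "ax": 0, "ay": -0.983, "az": 0, "jaw": 0.3}
    - {"dx": -0.24, "dy": 0, "dz": 0.387, "ax": 0, "ay": -0.983, "az": 0, "jaw": 0.3}
    - {"dx": -0.24, "dy": 0, "dz": 0.387, "ax": 0, "ay": -0.983, "az": 0, "jaw": 0.3}
    - {"dx": -0.24, "dy": 0, "dz": 0.387, "ax": 0, "ay": -0.983, "az": 0, "jaw": 0.3}
    - {"dx": -0.24, "dy": 0, "dz": 0.387, "ax": 0, "ay": -0.983, "az": 0, "jaw": 0.3}
    - {"dx": -0.24, "dy": 0, "dz": 0.387, "ax": 0, "ay": -0.983, "az": 0, "jaw": 0.3}
    - {"dx": -0.24, "dy": 0, "dz": 0.387, "ax": 0, "ay": -0.983, "az": 0, "jaw": 0.3}
    - {"dx": -0.24, "dy": 0, "dz": 0.387, "ax": 0, "ay": -0.983, "az": 0, "jaw": 0.3}
    - {"dx": -0.24, "dy": 0, "dz": 0.387, "ax": 0, "ay": -0.983, "az": 0, "jaw": 0.3}
    - {"dx": -0.24, "dy": 0, "dz": 0.387, "ax": 0, "ay": -0.983, "az": 0, "jaw": 0.3}
    - {"dx": -0.24, "dy": 0, "dz": 0.387, "ax": 0, "ay": -0.983, "az": 0, "jaw": 0.3}

```text
clock: 1.6
eef_pos: [442.8, -38.1, 230.5]
eef_rot: [-1.571, -0.0, 0.001]
wrist_force: [0.0, 0.1, 1.0]
finger_gap: 61.2
```

Run:
```python
from h import *
a=grab('scene','s1.png');b=grab('top','t1.png')
crop(a,150,80,345,225,4,'c3.png')
print(manip.read_state()['eef_pos'],manip.read_state()['joints'])
```

```text
[442.92349908 -37.76150466 230.49836608] [-1.67474517e-01  6.22782589e-02  1.80160894e+00 -4.46619709e-06
  1.27762537e+00 -1.69072004e-01]
```

View pics/c3.png

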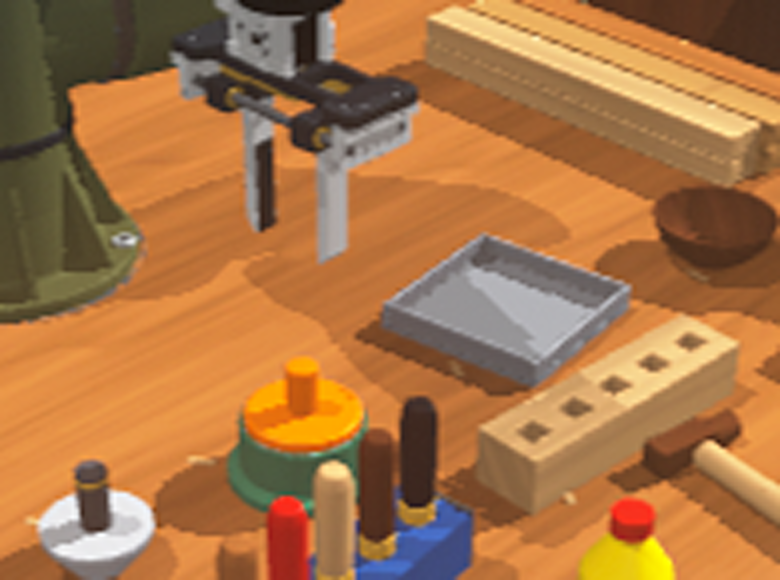

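Call:
play_rows:
  moves:
    - {"dx": 0, "dy": 0.05, "dz": -0.0015, "ax": 0, "ay": 0, "az": 0, "jaw": 0.3}
    - {"dx": 0, "dy": 0.09, "dz": -0.0015, "ax": 0, "ay": 0, "az": 0, "jaw": 0.3}
    - {"dx": 0, "dy": 0.115, "dz": -0.0015, "ax": 0, "ay": 0, "az": 0, "jaw": 0.3}
    - {"dx": 0, "dy": 0.13, "dz": -0.0015, "ax": 0, "ay": 0, "az": 0, "jaw": 0.3}
    - {"dx": 0, "dy": 0.14, "dz": -0.0015, "ax": 0, "ay": 0, "az": 0, "jaw": 0.3}
    - {"dx": 0, "dy": 0.14, "dz": -0.0015, "ax": 0, "ay": 0, "az": 0, "jaw": 0.3}
    - {"dx": 0, "dy": 0.14, "dz": -0.0015, "ax": 0, "ay": 0, "az": 0, "jaw": -0.4}
    - {"dx": 0, "dy": 0.14, "dz": -0.0015, "ax": 0, "ay": 0, "az": 0, "jaw": -0.7}
    - {"dx": 0, "dy": 0.14, "dz": -0.0015, "ax": 0, "ay": 0, "az": 0, "jaw": -1}
    - {"dx": 0, "dy": 0.14, "dz": -0.0015, "ax": 0, "ay": 0, "az": 0, "jaw": -1}
    - {"dx": 0, "dy": 0.14, "dz": -0.0015, "ax": 0, "ay": 0, "az": 0, "jaw": -1}
    - {"dx": 0, "dy": 0.14, "dz": -0.0015, "ax": 0, "ay": 0, "az": 0, "jaw": -1}
  newtons: 25

```text
clock: 2.9
eef_pos: [443.3, -38.5, 90.7]
eef_rot: [-1.571, -0.001, 0.003]
wrist_force: [-1.1, 0.4, 4.1]
finger_gap: 25.5
```

Run:
```python
from h import *
# cap held on the seat: orange disc centre vs TCP, both cameras
print(manip.read_state()['eef_pos'].round(1),manip.read_state()['wrist_force'].round(1))
for cam,(x0,y0,x1,y1) in(('scene',(205,165,250,205)),('top',(240,195,280,240))):
    im=grab(cam,cam+'2.png'); h,s,v=cv2.split(cv2.cvtColor(im,cv2.COLOR_BGR2HSV).astype('uint8'))
    m=((h>8)&(h<22)&(s>190)&(v>110))[y0:y1,x0:x1].astype('uint8')
    c=max(cv2.findContours(m,0,1)[0],key=cv2.contourArea); e=cv2.fitEllipse(cv2.convexHull(c)); print(cam,e,unp(cam,e[0][0]+x0,e[0][1]+y0,58).round(1))
```

```text
[443.3 -38.5  90.7] [-1.1  0.4  4.1]
scene ((19.778228759765625, 16.155059814453125), (23.687292098999023, 29.78843116760254), 90.4660415649414) [438.5 -35.   58. ]Traceback (most recent call last):
  File "<stdin>", line 7, in <module>
ValueError: max() iterable argument is empty
```

Call:
play_rows:
  moves:
    - {"dx": 0, "dy": -0.03, "dz": 0, "ax": 0, "ay": 0, "az": 0, "jaw": -1}
    - {"dx": 0, "dy": -0.06, "dz": 0, "ax": 0, "ay": 0, "az": 0, "jaw": -1}
    - {"dx": -0.005, "dy": -0.06, "dz": 0.03, "ax": 0, "ay": 0, "az": 0, "jaw": -1}
    - {"dx": -0.01, "dy": -0.06, "dz": 0.07, "ax": 0, "ay": 0, "az": 0, "jaw": -1}
    - {"dx": -0.015, "dy": -0.06, "dz": 0.11, "ax": 0, "ay": 0, "az": 0, "jaw": -1}
    - {"dx": -0.02, "dy": -0.06, "dz": 0.15, "ax": 0, "ay": 0, "az": 0, "jaw": -1}
    - {"dx": -0.025, "dy": -0.06, "dz": 0.19, "ax": 0, "ay": 0, "az": 0, "jaw": -1}
    - {"dx": -0.03, "dy": -0.06, "dz": 0.23, "ax": 0, "ay": 0, "az": 0, "jaw": -1}
    - {"dx": -0.036, "dy": -0.06, "dz": 0.265, "ax": 0, "ay": 0, "az": 0, "jaw": -1}
    - {"dx": -0.036, "dy": -0.06, "dz": 0.279, "ax": 0, "ay": 0, "az": 0, "jaw": -1}
    - {"dx": -0.036, "dy": -0.06, "dz": 0.279, "ax": 0, "ay": 0, "az": 0, "jaw": -1}
    - {"dx": -0.036, "dy": -0.06, "dz": 0.279, "ax": 0, "ay": 0, "az": 0, "jaw": -1}

```text
clock: 4.2
eef_pos: [406.3, 239.6, 150.2]
eef_rot: [-1.571, 0.001, 0.003]
wrist_force: [0.8, 0.3, -1.1]
finger_gap: 25.2
```

Run:
```python
from h import *
a=grab('scene','s3.png');b=grab('top','t3.png')
A=cv2.resize(a[80:225,150:345],None,fx=3,fy=3,interpolation=2); B=cv2.resize(b[150:270,150:350],None,fx=2.9,fy=2.9,interpolation=2)
w=max(A.shape[1],B.shape[1]); C=np.zeros((A.shape[0],800,3),'uint8')
C=cv2.resize(np.hstack([A,cv2.resize(B,None,fx=A.shape[0]/B.shape[0],fy=A.shape[0]/B.shape[0])]),(800,300)); cv2.imwrite('pics/c4.png',C)
```

```text
(no output)
```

View pics/c4.png

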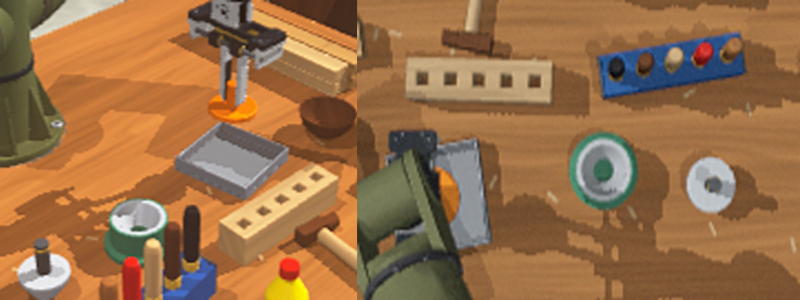

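Call:
play_rows:
  moves:
    - {"dx": 0, "dy": 0.04, "dz": 0, "ax": 0, "ay": 0, "az": 0, "jaw": -1}
    - {"dx": 0, "dy": 0.075, "dz": 0, "ax": 0, "ay": 0, "az": 0, "jaw": -1}
    - {"dx": 0, "dy": 0.095, "dz": 0, "ax": 0, "ay": 0, "az": 0, "jaw": -1}
    - {"dx": 0, "dy": 0.102, "dz": 0, "ax": 0, "ay": 0, "az": 0, "jaw": -1}
    - {"dx": 0, "dy": 0.104, "dz": 0, "ax": 0, "ay": 0, "az": 0, "jaw": -1}
    - {"dx": 0, "dy": 0.104, "dz": 0, "ax": 0, "ay": 0, "az": 0, "jaw": -1}
    - {"dx": 0, "dy": 0.104, "dz": 0, "ax": 0, "ay": 0, "az": 0, "jaw": 0.2}
    - {"dx": 0, "dy": 0.104, "dz": 0, "ax": 0, "ay": 0, "az": 0, "jaw": 0.2}
    - {"dx": 0, "dy": 0.104, "dz": 0, "ax": 0, "ay": 0, "az": 0, "jaw": 0.2}
    - {"dx": 0, "dy": 0.104, "dz": 0, "ax": 0, "ay": 0, "az": 0, "jaw": 0.2}
    - {"dx": 0, "dy": 0.08, "dz": 0, "ax": 0, "ay": 0, "az": 0, "jaw": 0.2}
    - {"dx": 0, "dy": 0.04, "dz": 0, "ax": 0, "ay": 0, "az": 0, "jaw": 0.2}
    - {"dx": 0, "dy": 0, "dz": 0, "ax": 0, "ay": 0, "az": 0, "jaw": 0.2}
    - {"dx": 0, "dy": -0.03, "dz": 0, "ax": 0, "ay": 0, "az": 0, "jaw": 0.2}

```text
clock: 5.7
eef_pos: [406.4, 240.5, 183.0]
eef_rot: [-1.57, -0.002, 0.003]
wrist_force: [0.3, 0.2, -0.3]
finger_gap: 56.5
```

```bash
cat >> h.py <<'E'
def ell(m):
    c=max(cv2.findContours(m.astype('uint8'),0,1)[0],key=cv2.contourArea); return cv2.fitEllipse(cv2.convexHull(c))
def bull(cam,z=31,near=(420,-222),rad=20,im=None):
    im=grab(cam) if im is None else im; s=cv2.cvtColor(im,cv2.COLOR_BGR2HSV)[...,1]
    u,v=proj(cam,[[*near,z]])[0].astype(int); m=(s<70)[v-rad:v+rad,u-rad:u+rad]
    e=ell(m); return e[1],unp(cam,e[0][0]+u-rad,e[0][1]+v-rad,z).round(1)
E
python3 - <<'E'
from h import *
s=manip.read_state(); print(s['eef_pos'],s['clock'])
ims={c:grab(c,c+'4.png') for c in('top','scene')}
for c in ims:
    print(c,bull(c,im=ims[c]))
    h,s,v=cv2.split(cv2.cvtColor(ims[c],cv2.COLOR_BGR2HSV)); m=(h>8)&(h<22)&(s>190)&(v>110)
    u,w=proj(c,[[406,240,10]])[0].astype(int); q=m[w-20:w+20,u-20:u+20]; print('orange',q.sum()); e=ell(q); print(e[1],unp(c,e[0][0]+u-20,e[0][1]+w-20,14).round(1))
E
```

```text
[406.43630615 240.50171571 183.02040427] 5.7
top ((21.77523422241211, 22.443191528320312), array([ 416.9, -222.8,   31. ]))
orange 265
(16.208436965942383, 23.791545867919922) [406.7 227.6  14. ]
scene ((22.30855941772461, 28.033987045288086), array([ 422.5, -223.1,   31. ]))
orange 339
(20.249330520629883, 25.758277893066406) [401.6 244.8  14. ]
```

Call:
play_rows:
  moves:
    - {"dx": 0.0145, "dy": 0, "dz": -0.4625, "ax": 0, "ay": 0, "az": 0, "jaw": 0.2}
    - {"dx": 0.0145, "dy": 0, "dz": -0.4625, "ax": 0, "ay": 0, "az": 0, "jaw": 0.2}
    - {"dx": 0.0145, "dy": 0, "dz": -0.4625, "ax": 0, "ay": 0, "az": 0, "jaw": 0.2}
    - {"dx": 0.0145, "dy": 0, "dz": -0.4625, "ax": 0, "ay": 0, "az": 0, "jaw": 0.2}
    - {"dx": 0.0145, "dy": 0, "dz": -0.4625, "ax": 0, "ay": 0, "az": 0, "jaw": 0.2}
    - {"dx": 0.0145, "dy": 0, "dz": -0.4625, "ax": 0, "ay": 0, "az": 0, "jaw": 0.2}
    - {"dx": 0.0145, "dy": 0, "dz": -0.4625, "ax": 0, "ay": 0, "az": 0, "jaw": 0.2}
    - {"dx": 0.0145, "dy": 0, "dz": -0.4625, "ax": 0, "ay": 0, "az": 0, "jaw": 0.2}
    - {"dx": 0.0145, "dy": 0, "dz": -0.4625, "ax": 0, "ay": 0, "az": 0, "jaw": 0.2}
    - {"dx": 0.0145, "dy": 0, "dz": -0.4625, "ax": 0, "ay": 0, "az": 0, "jaw": 0.2}
    - {"dx": 0.0145, "dy": 0, "dz": -0.4625, "ax": 0, "ay": 0, "az": 0, "jaw": 0.2}
    - {"dx": 0.0145, "dy": 0, "dz": -0.4625, "ax": 0, "ay": 0, "az": 0, "jaw": 0.2}
    - {"dx": 0.0145, "dy": 0, "dz": -0.4625, "ax": 0, "ay": 0, "az": 0, "jaw": 0.2}

```text
clock: 7.1
eef_pos: [422.2, -220.7, 180.3]
eef_rot: [-1.571, 0.0, 0.005]
wrist_force: [-0.6, -0.7, -0.1]
finger_gap: 56.6
```

Run:
```python
from h import *
s=manip.read_state(); print(s['eef_pos'],s['clock'],s['finger_gap'])
ims={c:grab(c,c+'5.png') for c in('top','scene')}
try: print(bull('scene',im=ims['scene']))
except Exception as e: print(e)
def wid(c,z):
    pass
for c in ims:
    h,s,v=cv2.split(cv2.cvtColor(ims[c],cv2.COLOR_BGR2HSV)); m=(h>8)&(h<22)&(s>190)&(v>110)
    u,w=proj(c,[[406,240,10]])[0].astype(int); q=m[w-20:w+20,u-20:u+20]; e=ell(q); print(e[1],unp(c,e[0][0]+u-20,e[0][1]+w-20,14).round(1))
```

```text
[ 422.24849017 -220.65956312  180.32754319] 7.1 56.6380185893125
((22.30855941772461, 28.033987045288086), array([ 422.5, -223.1,   31. ]))
(22.592477798461914, 23.192602157592773) [404.4 238.5  14. ]
(20.46797752380371, 24.763803482055664) [402.2 243.8  14. ]
```

Call:
play_rows:
  moves:
    - {"dx": -0.001, "dy": 0.04, "dz": -0.001, "ax": 0, "ay": 0, "az": 0, "jaw": 0.2}
    - {"dx": -0.001, "dy": 0.08, "dz": -0.001, "ax": 0, "ay": 0, "az": 0, "jaw": 0.2}
    - {"dx": -0.001, "dy": 0.1, "dz": -0.001, "ax": 0, "ay": 0, "az": 0, "jaw": 0.2}
    - {"dx": -0.001, "dy": 0.1075, "dz": -0.001, "ax": 0, "ay": 0, "az": 0, "jaw": 0.2}
    - {"dx": -0.001, "dy": 0.1075, "dz": -0.001, "ax": 0, "ay": 0, "az": 0, "jaw": 0}
    - {"dx": -0.001, "dy": 0.1075, "dz": -0.001, "ax": 0, "ay": 0, "az": 0, "jaw": -0.3}
    - {"dx": -0.001, "dy": 0.1075, "dz": -0.001, "ax": 0, "ay": 0, "az": 0, "jaw": -0.5}
    - {"dx": -0.001, "dy": 0.1075, "dz": -0.001, "ax": 0, "ay": 0, "az": 0, "jaw": -1}
    - {"dx": -0.001, "dy": 0.1075, "dz": -0.001, "ax": 0, "ay": 0, "az": 0, "jaw": -1}
    - {"dx": -0.001, "dy": 0.1075, "dz": -0.001, "ax": 0, "ay": 0, "az": 0, "jaw": -1}
    - {"dx": -0.001, "dy": 0.1075, "dz": -0.001, "ax": 0, "ay": 0, "az": 0, "jaw": -1}
    - {"dx": -0.001, "dy": 0.1075, "dz": -0.001, "ax": 0, "ay": 0, "az": 0, "jaw": -1}
  newtons: 45

```text
clock: 8.4
eef_pos: [421.2, -223.3, 73.5]
eef_rot: [-1.571, -0.0, 0.003]
wrist_force: [-3.6, -0.2, 6.1]
finger_gap: 23.2
```

Call:
play_rows:
  moves:
    - {"dx": 0, "dy": -0.03, "dz": 0, "ax": 0, "ay": 0, "az": 0, "jaw": -1}
    - {"dx": 0, "dy": -0.06, "dz": 0, "ax": 0, "ay": 0, "az": 0, "jaw": -1}
    - {"dx": 0, "dy": -0.077, "dz": 0.01, "ax": 0, "ay": 0, "az": 0, "jaw": -1}
    - {"dx": 0.003, "dy": -0.077, "dz": 0.04, "ax": 0, "ay": 0, "az": 0, "jaw": -1}
    - {"dx": 0.009, "dy": -0.077, "dz": 0.075, "ax": 0, "ay": 0, "az": 0, "jaw": -1}
    - {"dx": 0.015, "dy": -0.077, "dz": 0.11, "ax": 0, "ay": 0, "az": 0, "jaw": -1}
    - {"dx": 0.02, "dy": -0.077, "dz": 0.145, "ax": 0, "ay": 0, "az": 0, "jaw": -1}
    - {"dx": 0.022, "dy": -0.077, "dz": 0.17, "ax": 0, "ay": 0, "az": 0, "jaw": -1}
    - {"dx": 0.0222, "dy": -0.077, "dz": 0.1843, "ax": 0, "ay": 0, "az": 0, "jaw": -1}
    - {"dx": 0.0222, "dy": -0.077, "dz": 0.1843, "ax": 0, "ay": 0, "az": 0, "jaw": -1}
    - {"dx": 0.0222, "dy": -0.077, "dz": 0.1843, "ax": 0, "ay": 0, "az": 0, "jaw": -1}
    - {"dx": 0.0222, "dy": -0.077, "dz": 0.1843, "ax": 0, "ay": 0, "az": 0, "jaw": -1}

```text
clock: 9.6
eef_pos: [442.7, -39.4, 149.8]
eef_rot: [-1.571, 0.0, 0.002]
wrist_force: [-0.2, 0.2, -6.2]
finger_gap: 23.4
```

Run:
```python
from h import *
a=grab('scene','s6.png');b=grab('top','t6.png'); s=manip.read_state(); print(s['eef_pos'],s['finger_gap'],s['wrist_force'])
C=np.hstack([cv2.resize(a[110:210,170:270],(400,400),interpolation=2),cv2.resize(b[150:270,150:330],(400,267),interpolation=2) if 0 else cv2.resize(b[170:270,150:250],(400,400),interpolation=2)]); cv2.imwrite('pics/c6.png',C)
```

```text
[442.73432957 -39.38117326 149.89028517] 23.527947339016997 [ 0.16167629  1.55600146 -6.92806317]
```

View pics/c6.png

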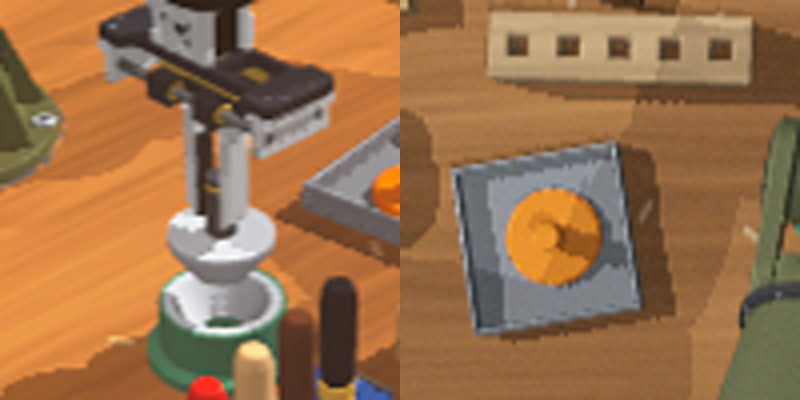

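Call:
play_rows:
  moves:
    - {"dx": 0, "dy": 0.02, "dz": 0, "ax": 0, "ay": 0, "az": 0, "jaw": -1}
    - {"dx": 0, "dy": 0.035, "dz": 0, "ax": 0, "ay": 0, "az": 0, "jaw": -1}
    - {"dx": 0, "dy": 0.042, "dz": 0, "ax": 0, "ay": 0, "az": 0, "jaw": -1}
    - {"dx": 0, "dy": 0.045, "dz": 0, "ax": 0, "ay": 0, "az": 0, "jaw": -1}
    - {"dx": 0, "dy": 0.047, "dz": 0, "ax": 0, "ay": 0, "az": 0, "jaw": -1}
    - {"dx": 0, "dy": 0.0485, "dz": 0, "ax": 0, "ay": 0, "az": 0, "jaw": -1}
    - {"dx": 0, "dy": 0.0485, "dz": 0, "ax": 0, "ay": 0, "az": 0, "jaw": -1}
    - {"dx": 0, "dy": 0.0485, "dz": 0, "ax": 0, "ay": 0, "az": 0, "jaw": -1}

```text
clock: 10.5
eef_pos: [443.7, -39.3, 102.7]
eef_rot: [-1.572, -0.003, 0.003]
wrist_force: [-0.6, -6.4, 1.3]
finger_gap: 23.3
```

Call:
play_rows:
  moves:
    - {"dx": 0, "dy": 0.0005, "dz": -0.001, "ax": 0, "ay": 0, "az": 0, "jaw": -1}
    - {"dx": 0, "dy": 0.001, "dz": -0.001, "ax": 0, "ay": 0, "az": 0, "jaw": -1}
    - {"dx": 0, "dy": 0.001, "dz": -0.001, "ax": 0, "ay": 0, "az": 0, "jaw": -0.2}
    - {"dx": 0, "dy": 0.001, "dz": -0.001, "ax": 0, "ay": 0, "az": 0, "jaw": 0}
    - {"dx": 0, "dy": 0.001, "dz": -0.001, "ax": 0, "ay": 0, "az": 0, "jaw": 0}
    - {"dx": 0, "dy": 0.001, "dz": -0.001, "ax": 0, "ay": 0, "az": 0, "jaw": 0}
    - {"dx": 0, "dy": 0.001, "dz": -0.001, "ax": 0, "ay": 0, "az": 0, "jaw": 0}
    - {"dx": 0, "dy": 0.001, "dz": -0.001, "ax": 0, "ay": 0, "az": 0, "jaw": 0}
    - {"dx": 0, "dy": 0.001, "dz": -0.001, "ax": 0, "ay": 0, "az": 0, "jaw": 0}
    - {"dx": 0, "dy": 0.001, "dz": -0.001, "ax": 0, "ay": 0, "az": 0, "jaw": 0}

```text
clock: 11.5
eef_pos: [442.8, -39.7, 100.4]
eef_rot: [-1.571, 0.0, 0.003]
wrist_force: [0.4, -0.7, 0.2]
finger_gap: 46.7
```

Run:
```python
from h import *
a=grab('scene','s7.png'); s=manip.read_state(); print(s['eef_pos'],s['finger_gap'],s['wrist_force'])
x,y=443.5,-39.5
for z in (27,50,54,62,112): print(z,((proj('scene',[[x,y,z]])[0]-[200,130])*9).round())
cv2.imwrite('pics/c7.png',cv2.resize(a[130:200,200:265],None,fx=8.5,fy=8.5,interpolation=2))
```

```text
[442.79713814 -39.71246781 100.43817288] 47.27588439202777 [-0.87136331 -0.23840708 -0.02183851]
27 [225. 545.]
50 [224. 491.]
54 [224. 481.]
62 [223. 462.]
112 [220. 339.]
```

View pics/c7.png

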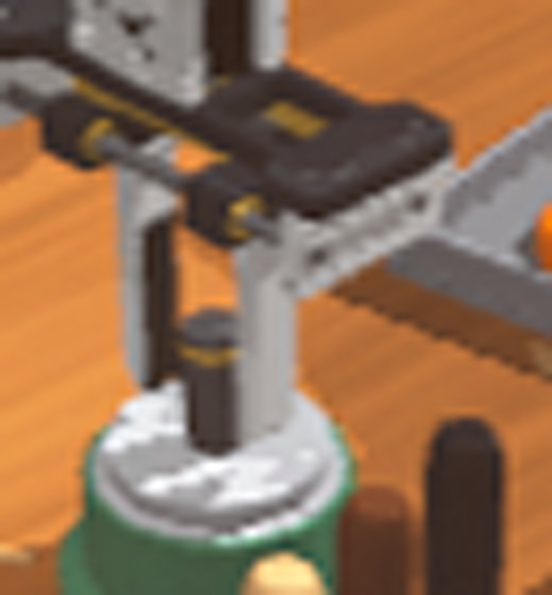

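Call:
play_rows:
  moves:
    - {"dx": 0, "dy": 0, "dz": 0, "ax": 0, "ay": 0, "az": 0, "jaw": -0.3}
    - {"dx": 0, "dy": 0, "dz": 0, "ax": 0, "ay": 0, "az": 0, "jaw": -1}
    - {"dx": 0, "dy": 0, "dz": 0, "ax": 0, "ay": 0, "az": 0, "jaw": -1}
    - {"dx": 0, "dy": 0, "dz": 0, "ax": 0, "ay": 0, "az": 0, "jaw": -1}
    - {"dx": 0, "dy": 0, "dz": 0, "ax": 0, "ay": 0, "az": 0, "jaw": -1}
    - {"dx": 0, "dy": 0, "dz": 0, "ax": 0, "ay": 0, "az": 0, "jaw": -1}
    - {"dx": 0, "dy": -0.004, "dz": 0, "ax": 0, "ay": 0, "az": 0, "jaw": -1}
    - {"dx": 0, "dy": -0.008, "dz": 0, "ax": 0, "ay": 0, "az": 0, "jaw": -1}
    - {"dx": 0, "dy": -0.013, "dz": 0, "ax": 0, "ay": 0, "az": 0, "jaw": -1}
    - {"dx": 0.003, "dy": -0.013, "dz": 0, "ax": 0, "ay": 0, "az": 0.04, "jaw": -1}
    - {"dx": 0.006, "dy": -0.0128, "dz": 0, "ax": 0, "ay": 0, "az": 0.08, "jaw": -1}
    - {"dx": 0.009, "dy": -0.0125, "dz": 0, "ax": 0, "ay": 0, "az": 0.12, "jaw": -1}
    - {"dx": 0.0128, "dy": -0.012, "dz": 0, "ax": 0, "ay": 0, "az": 0.175, "jaw": -1}
    - {"dx": 0.0128, "dy": -0.012, "dz": 0, "ax": 0, "ay": 0, "az": 0.175, "jaw": -1}
    - {"dx": 0.0128, "dy": -0.012, "dz": 0, "ax": 0, "ay": 0, "az": 0.175, "jaw": -1}
    - {"dx": 0.0128, "dy": -0.012, "dz": 0, "ax": 0, "ay": 0, "az": 0.175, "jaw": -1}
    - {"dx": 0.0128, "dy": -0.012, "dz": 0, "ax": 0, "ay": 0, "az": 0.175, "jaw": -1}

```text
clock: 13.25
eef_pos: [455.3, -39.7, 112.6]
eef_rot: [-1.571, 0.174, 0.003]
wrist_force: [0.4, 0.3, -6.6]
finger_gap: 23.4
```

Run:
```python
from h import *
a=grab('scene','s8.png'); s=manip.read_state(); print(s['eef_pos'],s['eef_rot'],s['finger_gap'],s['wrist_force'])
cv2.imwrite('pics/c8.png',cv2.resize(a[130:200,200:265],None,fx=8.5,fy=8.5,interpolation=2))
```

```text
[455.39147956 -39.70261316 112.6632746 ] [-1.5708267   0.17422781  0.00293879] 23.383618707819632 [ 0.56892836  0.07914572 -6.25333608]
```

View pics/c8.png

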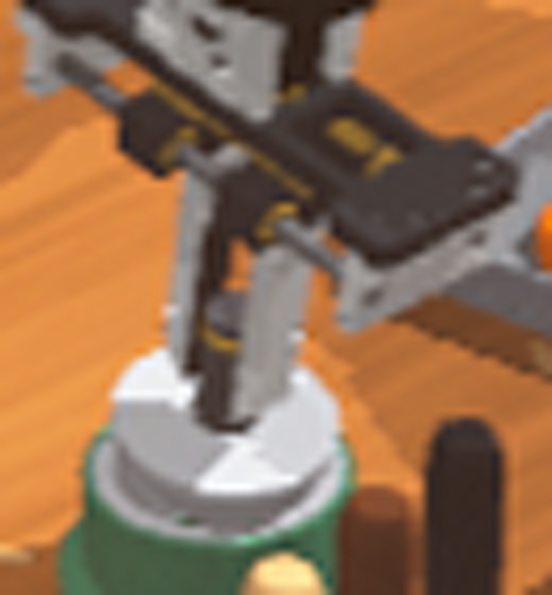

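Call:
play_rows:
  moves:
    - {"dx": -0.004, "dy": 0.0005, "dz": 0, "ax": 0, "ay": 0, "az": -0.055, "jaw": -1}
    - {"dx": -0.008, "dy": 0.001, "dz": 0, "ax": 0, "ay": 0, "az": -0.11, "jaw": -1}
    - {"dx": -0.01275, "dy": 0.0014, "dz": 0, "ax": 0, "ay": 0, "az": -0.175, "jaw": -1}
    - {"dx": -0.01275, "dy": 0.0014, "dz": 0, "ax": 0, "ay": 0, "az": -0.175, "jaw": -1}
    - {"dx": -0.01275, "dy": 0.0014, "dz": 0, "ax": 0, "ay": 0, "az": -0.175, "jaw": -1}

```text
clock: 13.8
eef_pos: [442.8, -39.8, 113.7]
eef_rot: [-1.571, 0.001, 0.003]
wrist_force: [0.0, 0.5, -6.6]
finger_gap: 23.3
```

Call:
play_rows:
  moves:
    - {"dx": 0, "dy": 0.006, "dz": 0, "ax": 0, "ay": 0, "az": 0, "jaw": -1}
    - {"dx": 0, "dy": 0.01, "dz": 0, "ax": 0, "ay": 0, "az": 0, "jaw": -1}
    - {"dx": 0, "dy": 0.0125, "dz": 0, "ax": 0, "ay": 0, "az": 0, "jaw": -1}
    - {"dx": 0, "dy": 0.013, "dz": 0, "ax": 0, "ay": 0, "az": 0, "jaw": -1}
    - {"dx": 0, "dy": 0.013, "dz": 0, "ax": 0, "ay": 0, "az": 0, "jaw": -1}
    - {"dx": 0, "dy": 0.013, "dz": 0, "ax": 0, "ay": 0, "az": 0, "jaw": 0}
    - {"dx": 0, "dy": 0.013, "dz": 0, "ax": 0, "ay": 0, "az": 0, "jaw": 0.1}
    - {"dx": 0, "dy": 0.013, "dz": 0, "ax": 0, "ay": 0, "az": 0, "jaw": 0.1}
    - {"dx": 0, "dy": 0.013, "dz": 0, "ax": 0, "ay": 0, "az": 0, "jaw": 0.1}
    - {"dx": 0, "dy": 0.013, "dz": 0, "ax": 0, "ay": 0, "az": 0, "jaw": 0.1}
    - {"dx": 0, "dy": -0.02, "dz": 0, "ax": 0, "ay": 0, "az": 0, "jaw": 0.1}
    - {"dx": 0, "dy": -0.06, "dz": 0, "ax": 0, "ay": 0, "az": 0, "jaw": 0.1}
    - {"dx": 0, "dy": -0.1, "dz": 0, "ax": 0, "ay": 0, "az": 0, "jaw": 0.1}
    - {"dx": 0, "dy": -0.1, "dz": 0, "ax": 0, "ay": 0, "az": 0, "jaw": 0.1}

```text
clock: 15.2
eef_pos: [444.4, -40.0, 217.9]
eef_rot: [-1.572, -0.008, 0.003]
wrist_force: [0.7, -0.7, 0.8]
finger_gap: 51.7
```

Call:
play_rows:
  moves:
    - {"dx": 0.04, "dy": 0, "dz": -0.006, "ax": 0, "ay": 0, "az": 0, "jaw": 0.1}
    - {"dx": 0.08, "dy": 0, "dz": -0.012, "ax": 0, "ay": 0, "az": 0, "jaw": 0.1}
    - {"dx": 0.12, "dy": 0, "dz": -0.018, "ax": 0, "ay": 0, "az": 0, "jaw": 0.1}
    - {"dx": 0.1452, "dy": 0, "dz": -0.0227, "ax": 0, "ay": 0, "az": 0, "jaw": 0.1}
    - {"dx": 0.1452, "dy": 0, "dz": -0.0227, "ax": 0, "ay": 0, "az": 0, "jaw": 0.1}
    - {"dx": 0.1452, "dy": 0, "dz": -0.0227, "ax": 0, "ay": 0, "az": 0, "jaw": 0.1}
    - {"dx": 0.1452, "dy": 0.04, "dz": -0.0227, "ax": 0, "ay": 0, "az": 0, "jaw": 0.1}
    - {"dx": 0.1452, "dy": 0.08, "dz": -0.0227, "ax": 0, "ay": 0, "az": 0, "jaw": 0.1}
    - {"dx": 0.1452, "dy": 0.0975, "dz": -0.0227, "ax": 0, "ay": 0, "az": 0, "jaw": 0.1}
    - {"dx": 0.1452, "dy": 0.0975, "dz": -0.0227, "ax": 0, "ay": 0, "az": 0, "jaw": 0.1}
    - {"dx": 0.1452, "dy": 0.0975, "dz": -0.0227, "ax": 0, "ay": 0, "az": 0, "jaw": -0.2}
    - {"dx": 0.1452, "dy": 0.0975, "dz": -0.0227, "ax": 0, "ay": 0, "az": 0, "jaw": -1}
    - {"dx": 0.1452, "dy": 0.0975, "dz": -0.0227, "ax": 0, "ay": 0, "az": 0, "jaw": -1}
    - {"dx": 0.1452, "dy": 0.0975, "dz": -0.0227, "ax": 0, "ay": 0, "az": 0, "jaw": -1}
    - {"dx": 0.1452, "dy": 0.0975, "dz": -0.0227, "ax": 0, "ay": 0, "az": 0, "jaw": -1}
    - {"dx": 0.1452, "dy": 0.0975, "dz": -0.0227, "ax": 0, "ay": 0, "az": 0, "jaw": -1}
  newtons: 30

```text
clock: 16.8
eef_pos: [588.5, -62.0, 116.9]
eef_rot: [-1.571, -0.002, 0.003]
wrist_force: [-1.9, -0.5, 6.1]
finger_gap: 26.8
```

Call:
play_rows:
  moves:
    - {"dx": 0, "dy": -0.03, "dz": 0, "ax": 0, "ay": 0, "az": 0, "jaw": -1}
    - {"dx": 0, "dy": -0.06, "dz": 0, "ax": 0, "ay": 0, "az": 0, "jaw": -1}
    - {"dx": 0, "dy": -0.08, "dz": 0.03, "ax": 0, "ay": 0, "az": 0, "jaw": -1}
    - {"dx": 0, "dy": -0.08, "dz": 0.07, "ax": 0, "ay": 0, "az": 0, "jaw": -1}
    - {"dx": 0, "dy": -0.08, "dz": 0.11, "ax": 0, "ay": 0, "az": 0, "jaw": -1}
    - {"dx": 0, "dy": -0.08, "dz": 0.15, "ax": 0, "ay": 0, "az": 0, "jaw": -1}
    - {"dx": 0, "dy": -0.08, "dz": 0.19, "ax": 0, "ay": 0, "az": 0, "jaw": -1}
    - {"dx": 0, "dy": -0.08, "dz": 0.23, "ax": 0, "ay": 0, "az": 0, "jaw": -1}
    - {"dx": 0, "dy": -0.08, "dz": 0.27, "ax": 0, "ay": 0, "az": 0, "jaw": -1}
    - {"dx": 0, "dy": -0.08, "dz": 0.31, "ax": 0, "ay": 0, "az": 0, "jaw": -1}
    - {"dx": -0.001, "dy": -0.065, "dz": 0.3305, "ax": 0, "ay": 0, "az": 0, "jaw": -1}
    - {"dx": -0.001, "dy": -0.065, "dz": 0.3305, "ax": 0, "ay": 0, "az": 0, "jaw": -1}
    - {"dx": -0.001, "dy": -0.065, "dz": 0.3305, "ax": 0, "ay": 0, "az": 0, "jaw": -1}

```text
clock: 18.1
eef_pos: [585.9, 268.3, 180.6]
eef_rot: [-1.571, 0.001, 0.004]
wrist_force: [-0.5, 0.0, -1.2]
finger_gap: 26.7
```

Run:
```python
from h import *
a=grab('scene','s9.png');b=grab('top','t9.png'); s=manip.read_state(); print(s['eef_pos'],s['finger_gap'],s['wrist_force'])
C=np.hstack([cv2.resize(a[115:215,250:350],(500,500),interpolation=2),cv2.resize(b[160:260,235:335],(300,300),interpolation=2).copy().repeat(1,0) if 0 else cv2.copyMakeBorder(cv2.resize(b[160:260,235:335],(300,300),interpolation=2),0,200,0,0,0)]); cv2.imwrite('pics/c9.png',C)
```

```text
[586.43281176 267.50265724 181.42405885] 26.25518602055109 [-0.67114414 -0.91606837 -1.17355507]
```

View pics/c9.png

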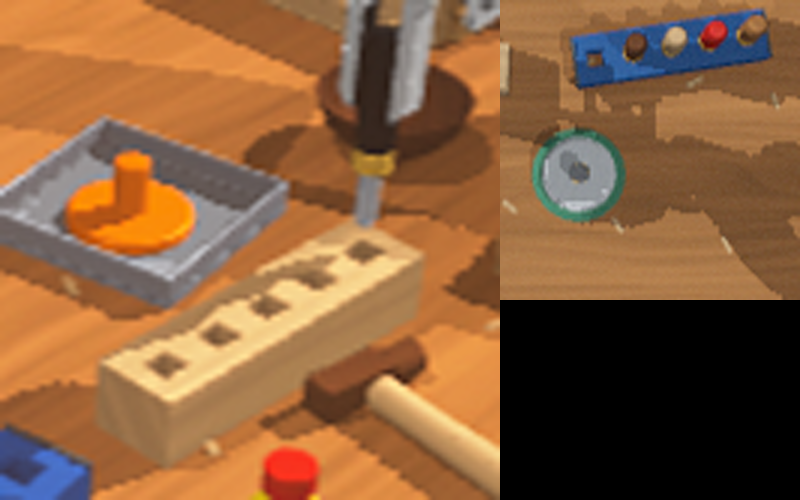

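Run:
```python
from h import *
f=lambda p:np.array(p)/5+[250,115]-.4
print('hole',unp('scene',*f((364,251)),50).round(1),'tip',unp('scene',*f((368,225)),71).round(1),'ferr',unp('scene',*f((374,165)),71+46).round(1))
print(proj('scene',[[586.4,267.5,z] for z in (71,117,165)]).round(1), [f(p).round(1) for p in ((368,225),(374,165),(378,50))])
# automatic hole centroid h4
im=cv2.imread('pics/scene9.png') if 0 else cv2.imread('pics/scene0.png')
g=cv2.cvtColor(im,cv2.COLOR_BGR2GRAY)
for k,q in enumerate([(534,233),(575,208),(615,185),(653,163),(692,142)]):
    u,v=(np.array(q)/4+[150,130]).astype(int); w=g[v-5:v+6,u-6:u+7].astype(float); t=(np.percentile(w,90)+w.min())/2; m=np.clip(t-w,0,None); ys,xs=np.mgrid[v-5:v+6,u-6:u+7]; print(k,unp('scene',(m*xs).sum()/m.sum(),(m*ys).sum()/m.sum(),50).round(1))
```

```text
hole [588.5 268.2  50. ] tip [589.4 267.5  71. ] ferr [589.  266.2 117. ]
[[322.5 159.3]
 [324.  147.2]
 [325.7 134.1]] [array([323.2, 159.6]), array([324.4, 147.6]), array([325.2, 124.6])]
0 [581.9  70.9  50. ]
1 [583.5 122.8  50. ]
2 [584.9 170.1  50. ]
3 [586.9 218.2  50. ]
4 [590.4 265.8  50. ]
```

Call:
play_rows:
  moves:
    - {"dx": 0.0005, "dy": 0.015, "dz": 0, "ax": 0, "ay": 0, "az": 0, "jaw": -1}
    - {"dx": 0.0005, "dy": 0.025, "dz": 0, "ax": 0, "ay": 0, "az": 0, "jaw": -1}
    - {"dx": 0.0005, "dy": 0.035, "dz": 0, "ax": 0, "ay": 0, "az": 0, "jaw": -1}
    - {"dx": 0.0005, "dy": 0.045, "dz": 0, "ax": 0, "ay": 0, "az": 0, "jaw": -1}
    - {"dx": 0.0005, "dy": 0.055, "dz": 0, "ax": 0, "ay": 0, "az": 0, "jaw": -1}
    - {"dx": 0.0005, "dy": 0.062, "dz": 0, "ax": 0, "ay": 0, "az": 0, "jaw": -1}
    - {"dx": 0.0005, "dy": 0.065, "dz": 0, "ax": 0, "ay": 0, "az": 0, "jaw": -1}
    - {"dx": 0.0005, "dy": 0.065, "dz": 0, "ax": 0, "ay": 0, "az": 0, "jaw": -1}

```text
clock: 19.0
eef_pos: [586.6, 268.6, 116.7]
eef_rot: [-1.571, -0.0, 0.003]
wrist_force: [-4.5, -2.5, 8.4]
finger_gap: 26.5
```

Call:
play_rows:
  moves:
    - {"dx": 0, "dy": 0, "dz": 0, "ax": 0, "ay": 0, "az": 0, "jaw": 0}
    - {"dx": 0, "dy": 0, "dz": 0, "ax": 0, "ay": 0, "az": 0, "jaw": 0.1}
    - {"dx": 0, "dy": 0, "dz": 0, "ax": 0, "ay": 0, "az": 0, "jaw": 0.1}
    - {"dx": 0, "dy": 0, "dz": 0, "ax": 0, "ay": 0, "az": 0, "jaw": 0.1}
    - {"dx": 0, "dy": -0.03, "dz": 0, "ax": 0, "ay": 0, "az": 0, "jaw": 0.1}
    - {"dx": 0, "dy": -0.065, "dz": 0, "ax": 0, "ay": 0, "az": 0, "jaw": 0.1}
    - {"dx": 0, "dy": -0.1, "dz": 0, "ax": 0, "ay": 0, "az": 0, "jaw": 0.1}
    - {"dx": 0.0067, "dy": -0.1, "dz": -0.377, "ax": 0, "ay": 0, "az": 0, "jaw": 0.1}
    - {"dx": 0.0067, "dy": -0.1, "dz": -0.377, "ax": 0, "ay": 0, "az": 0, "jaw": 0.1}
    - {"dx": 0.0067, "dy": -0.1, "dz": -0.377, "ax": 0, "ay": 0, "az": 0, "jaw": 0.1}
    - {"dx": 0.0067, "dy": -0.1, "dz": -0.377, "ax": 0, "ay": 0, "az": 0, "jaw": 0.1}
    - {"dx": 0.0067, "dy": -0.1, "dz": -0.377, "ax": 0, "ay": 0, "az": 0, "jaw": 0.1}
    - {"dx": 0.0067, "dy": -0.1, "dz": -0.377, "ax": 0, "ay": 0, "az": 0, "jaw": 0.1}
    - {"dx": 0.0067, "dy": -0.1, "dz": -0.377, "ax": 0, "ay": 0, "az": 0, "jaw": 0.1}
    - {"dx": 0.0067, "dy": -0.1, "dz": -0.377, "ax": 0, "ay": 0, "az": 0, "jaw": 0.1}
    - {"dx": 0.0067, "dy": -0.1, "dz": -0.377, "ax": 0, "ay": 0, "az": 0, "jaw": 0.1}
    - {"dx": 0.0067, "dy": -0.1, "dz": -0.377, "ax": 0, "ay": 0, "az": 0, "jaw": 0.1}
    - {"dx": 0.0067, "dy": -0.1, "dz": -0.377, "ax": 0, "ay": 0, "az": 0, "jaw": 0.1}
    - {"dx": 0.0067, "dy": -0.1, "dz": -0.377, "ax": 0, "ay": 0, "az": 0, "jaw": 0.1}
    - {"dx": 0.0067, "dy": -0.1, "dz": -0.377, "ax": 0, "ay": 0, "az": 0, "jaw": 0.1}

```text
clock: 21.0
eef_pos: [594.5, -107.5, 215.9]
eef_rot: [-1.571, -0.0, 0.004]
wrist_force: [-0.6, 0.2, 0.9]
finger_gap: 52.0
```

Call:
play_rows:
  moves:
    - {"dx": 0, "dy": 0.04, "dz": 0, "ax": 0, "ay": 0, "az": 0, "jaw": 0.1}
    - {"dx": 0, "dy": 0.08, "dz": 0, "ax": 0, "ay": 0, "az": 0, "jaw": 0.1}
    - {"dx": 0, "dy": 0.0995, "dz": 0, "ax": 0, "ay": 0, "az": 0, "jaw": 0.1}
    - {"dx": 0, "dy": 0.0995, "dz": 0, "ax": 0, "ay": 0, "az": 0, "jaw": 0.1}
    - {"dx": 0, "dy": 0.0995, "dz": 0, "ax": 0, "ay": 0, "az": 0, "jaw": -0.2}
    - {"dx": 0, "dy": 0.0995, "dz": 0, "ax": 0, "ay": 0, "az": 0, "jaw": -1}
    - {"dx": 0, "dy": 0.0995, "dz": 0, "ax": 0, "ay": 0, "az": 0, "jaw": -1}
    - {"dx": 0, "dy": 0.0995, "dz": 0, "ax": 0, "ay": 0, "az": 0, "jaw": -1}
    - {"dx": 0, "dy": 0.0995, "dz": 0, "ax": 0, "ay": 0, "az": 0, "jaw": -1}
    - {"dx": 0, "dy": 0.0995, "dz": 0, "ax": 0, "ay": 0, "az": 0, "jaw": -1}

```text
clock: 22.0
eef_pos: [594.9, -108.6, 117.4]
eef_rot: [-1.571, -0.002, 0.003]
wrist_force: [-1.3, 1.0, 6.8]
finger_gap: 26.9
```

Call:
play_rows:
  moves:
    - {"dx": 0, "dy": -0.03, "dz": 0, "ax": 0, "ay": 0, "az": 0, "jaw": -1}
    - {"dx": 0, "dy": -0.06, "dz": 0, "ax": 0, "ay": 0, "az": 0, "jaw": -1}
    - {"dx": 0, "dy": -0.08, "dz": 0.03, "ax": 0, "ay": 0, "az": 0, "jaw": -1}
    - {"dx": 0, "dy": -0.08, "dz": 0.07, "ax": 0, "ay": 0, "az": 0, "jaw": -1}
    - {"dx": 0, "dy": -0.08, "dz": 0.11, "ax": 0, "ay": 0, "az": 0, "jaw": -1}
    - {"dx": 0, "dy": -0.08, "dz": 0.15, "ax": 0, "ay": 0, "az": 0, "jaw": -1}
    - {"dx": -0.002, "dy": -0.08, "dz": 0.19, "ax": 0, "ay": 0, "az": 0, "jaw": -1}
    - {"dx": -0.004, "dy": -0.08, "dz": 0.23, "ax": 0, "ay": 0, "az": 0, "jaw": -1}
    - {"dx": -0.007, "dy": -0.08, "dz": 0.27, "ax": 0, "ay": 0, "az": 0, "jaw": -1}
    - {"dx": -0.009, "dy": -0.08, "dz": 0.305, "ax": 0, "ay": 0, "az": 0, "jaw": -1}
    - {"dx": -0.009, "dy": -0.065, "dz": 0.3285, "ax": 0, "ay": 0, "az": 0, "jaw": -1}
    - {"dx": -0.009, "dy": -0.065, "dz": 0.3285, "ax": 0, "ay": 0, "az": 0, "jaw": -1}
    - {"dx": -0.009, "dy": -0.065, "dz": 0.3285, "ax": 0, "ay": 0, "az": 0, "jaw": -1}
    - {"dx": -0.009, "dy": -0.065, "dz": 0.3285, "ax": 0, "ay": 0, "az": 0, "jaw": -1}

```text
clock: 23.4
eef_pos: [584.7, 219.1, 181.8]
eef_rot: [-1.571, -0.001, 0.002]
wrist_force: [0.4, -0.1, -1.3]
finger_gap: 26.5
```

Run:
```python
from h import *
a=grab('scene','s10.png');b=grab('top','t10.png'); s=manip.read_state(); print(s['eef_pos'],s['finger_gap'],s['wrist_force'])
C=np.hstack([cv2.resize(a[115:215,250:350],(500,500),interpolation=2),cv2.copyMakeBorder(cv2.resize(b[160:260,235:335],(300,300),interpolation=2),0,200,0,0,0)]); cv2.imwrite('pics/c10.png',C)
```

```text
[584.79194184 218.98816596 181.90404085] 26.92017418971004 [-0.61299051  0.55570397 -1.39662625]
```

View pics/c10.png

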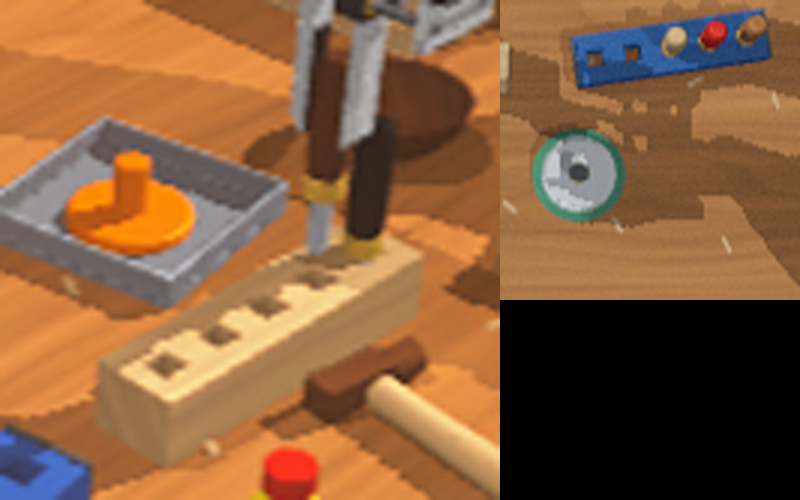

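Call:
play_rows:
  moves:
    - {"dx": 0.0, "dy": 0.015, "dz": 0.0005, "ax": 0, "ay": 0, "az": 0, "jaw": -1}
    - {"dx": 0.0, "dy": 0.025, "dz": 0.0005, "ax": 0, "ay": 0, "az": 0, "jaw": -1}
    - {"dx": 0.0, "dy": 0.035, "dz": 0.0005, "ax": 0, "ay": 0, "az": 0, "jaw": -1}
    - {"dx": 0.0, "dy": 0.045, "dz": 0.0005, "ax": 0, "ay": 0, "az": 0, "jaw": -1}
    - {"dx": 0.0, "dy": 0.055, "dz": 0.0005, "ax": 0, "ay": 0, "az": 0, "jaw": -1}
    - {"dx": 0.0, "dy": 0.062, "dz": 0.0005, "ax": 0, "ay": 0, "az": 0, "jaw": -1}
    - {"dx": 0.0, "dy": 0.065, "dz": 0.0005, "ax": 0, "ay": 0, "az": 0, "jaw": -1}
    - {"dx": 0.0, "dy": 0.065, "dz": 0.0005, "ax": 0, "ay": 0, "az": 0, "jaw": -1}

```text
clock: 24.3
eef_pos: [584.4, 220.5, 117.2]
eef_rot: [-1.571, -0.0, 0.003]
wrist_force: [-6.0, -2.4, 9.9]
finger_gap: 26.9
```

Call:
play_rows:
  moves:
    - {"dx": 0, "dy": 0, "dz": 0, "ax": 0, "ay": 0, "az": 0, "jaw": 0}
    - {"dx": 0, "dy": 0, "dz": 0, "ax": 0, "ay": 0, "az": 0, "jaw": 0.1}
    - {"dx": 0, "dy": 0, "dz": 0, "ax": 0, "ay": 0, "az": 0, "jaw": 0.1}
    - {"dx": 0, "dy": 0, "dz": 0, "ax": 0, "ay": 0, "az": 0, "jaw": 0.1}
    - {"dx": 0, "dy": -0.03, "dz": 0, "ax": 0, "ay": 0, "az": 0, "jaw": 0.1}
    - {"dx": 0, "dy": -0.065, "dz": 0, "ax": 0, "ay": 0, "az": 0, "jaw": 0.1}
    - {"dx": 0, "dy": -0.1, "dz": 0, "ax": 0, "ay": 0, "az": 0, "jaw": 0.1}
    - {"dx": 0.0145, "dy": -0.1, "dz": -0.376, "ax": 0, "ay": 0, "az": 0, "jaw": 0.1}
    - {"dx": 0.0145, "dy": -0.1, "dz": -0.376, "ax": 0, "ay": 0, "az": 0, "jaw": 0.1}
    - {"dx": 0.0145, "dy": -0.1, "dz": -0.376, "ax": 0, "ay": 0, "az": 0, "jaw": 0.1}
    - {"dx": 0.0145, "dy": -0.1, "dz": -0.376, "ax": 0, "ay": 0, "az": 0, "jaw": 0.1}
    - {"dx": 0.0145, "dy": -0.1, "dz": -0.376, "ax": 0, "ay": 0, "az": 0, "jaw": 0.1}
    - {"dx": 0.0145, "dy": -0.1, "dz": -0.376, "ax": 0, "ay": 0, "az": 0, "jaw": 0.1}
    - {"dx": 0.0145, "dy": -0.1, "dz": -0.376, "ax": 0, "ay": 0, "az": 0, "jaw": 0.1}
    - {"dx": 0.0145, "dy": -0.1, "dz": -0.376, "ax": 0, "ay": 0, "az": 0, "jaw": 0.1}
    - {"dx": 0.0145, "dy": -0.1, "dz": -0.376, "ax": 0, "ay": 0, "az": 0, "jaw": 0.1}
    - {"dx": 0.0145, "dy": -0.1, "dz": -0.376, "ax": 0, "ay": 0, "az": 0, "jaw": 0.1}
    - {"dx": 0.0145, "dy": -0.1, "dz": -0.376, "ax": 0, "ay": 0, "az": 0, "jaw": 0.1}
    - {"dx": 0.0145, "dy": -0.1, "dz": -0.376, "ax": 0, "ay": 0, "az": 0, "jaw": 0.1}
    - {"dx": 0.0145, "dy": -0.1, "dz": -0.376, "ax": 0, "ay": 0, "az": 0, "jaw": 0.1}

```text
clock: 26.3
eef_pos: [600.2, -154.5, 216.4]
eef_rot: [-1.571, -0.0, 0.004]
wrist_force: [0.1, -0.3, -0.9]
finger_gap: 51.7
```

Call:
play_rows:
  moves:
    - {"dx": 0, "dy": 0.04, "dz": 0, "ax": 0, "ay": 0, "az": 0, "jaw": 0.1}
    - {"dx": 0, "dy": 0.08, "dz": 0, "ax": 0, "ay": 0, "az": 0, "jaw": 0.1}
    - {"dx": 0, "dy": 0.0995, "dz": 0, "ax": 0, "ay": 0, "az": 0, "jaw": 0.1}
    - {"dx": 0, "dy": 0.0995, "dz": 0, "ax": 0, "ay": 0, "az": 0, "jaw": 0.1}
    - {"dx": 0, "dy": 0.0995, "dz": 0, "ax": 0, "ay": 0, "az": 0, "jaw": -0.2}
    - {"dx": 0, "dy": 0.0995, "dz": 0, "ax": 0, "ay": 0, "az": 0, "jaw": -1}
    - {"dx": 0, "dy": 0.0995, "dz": 0, "ax": 0, "ay": 0, "az": 0, "jaw": -1}
    - {"dx": 0, "dy": 0.0995, "dz": 0, "ax": 0, "ay": 0, "az": 0, "jaw": -1}
    - {"dx": 0, "dy": 0.0995, "dz": 0, "ax": 0, "ay": 0, "az": 0, "jaw": -1}
    - {"dx": 0, "dy": 0.0995, "dz": 0, "ax": 0, "ay": 0, "az": 0, "jaw": -1}

```text
clock: 27.3
eef_pos: [600.5, -155.6, 118.0]
eef_rot: [-1.571, -0.002, 0.003]
wrist_force: [-0.3, 0.5, 7.4]
finger_gap: 26.6
```

Call:
play_rows:
  moves:
    - {"dx": 0, "dy": -0.03, "dz": 0, "ax": 0, "ay": 0, "az": 0, "jaw": -1}
    - {"dx": 0, "dy": -0.06, "dz": 0, "ax": 0, "ay": 0, "az": 0, "jaw": -1}
    - {"dx": 0, "dy": -0.08, "dz": 0.03, "ax": 0, "ay": 0, "az": 0, "jaw": -1}
    - {"dx": 0, "dy": -0.08, "dz": 0.07, "ax": 0, "ay": 0, "az": 0, "jaw": -1}
    - {"dx": 0, "dy": -0.08, "dz": 0.11, "ax": 0, "ay": 0, "az": 0, "jaw": -1}
    - {"dx": -0.004, "dy": -0.08, "dz": 0.15, "ax": 0, "ay": 0, "az": 0, "jaw": -1}
    - {"dx": -0.008, "dy": -0.08, "dz": 0.19, "ax": 0, "ay": 0, "az": 0, "jaw": -1}
    - {"dx": -0.012, "dy": -0.08, "dz": 0.23, "ax": 0, "ay": 0, "az": 0, "jaw": -1}
    - {"dx": -0.016, "dy": -0.08, "dz": 0.27, "ax": 0, "ay": 0, "az": 0, "jaw": -1}
    - {"dx": -0.017, "dy": -0.08, "dz": 0.305, "ax": 0, "ay": 0, "az": 0, "jaw": -1}
    - {"dx": -0.017, "dy": -0.065, "dz": 0.3276, "ax": 0, "ay": 0, "az": 0, "jaw": -1}
    - {"dx": -0.017, "dy": -0.065, "dz": 0.3276, "ax": 0, "ay": 0, "az": 0, "jaw": -1}
    - {"dx": -0.017, "dy": -0.065, "dz": 0.3276, "ax": 0, "ay": 0, "az": 0, "jaw": -1}
    - {"dx": -0.017, "dy": -0.065, "dz": 0.3276, "ax": 0, "ay": 0, "az": 0, "jaw": -1}

```text
clock: 28.7
eef_pos: [582.3, 171.2, 182.3]
eef_rot: [-1.571, -0.001, 0.002]
wrist_force: [-0.6, -1.0, -0.5]
finger_gap: 26.8
```

Call:
play_rows:
  moves:
    - {"dx": 0.0, "dy": 0.015, "dz": 0.0005, "ax": 0, "ay": 0, "az": 0, "jaw": -1}
    - {"dx": 0.0, "dy": 0.025, "dz": 0.0005, "ax": 0, "ay": 0, "az": 0, "jaw": -1}
    - {"dx": 0.0, "dy": 0.035, "dz": 0.0005, "ax": 0, "ay": 0, "az": 0, "jaw": -1}
    - {"dx": 0.0, "dy": 0.045, "dz": 0.0005, "ax": 0, "ay": 0, "az": 0, "jaw": -1}
    - {"dx": 0.0, "dy": 0.055, "dz": 0.0005, "ax": 0, "ay": 0, "az": 0, "jaw": -1}
    - {"dx": 0.0, "dy": 0.062, "dz": 0.0005, "ax": 0, "ay": 0, "az": 0, "jaw": -1}
    - {"dx": 0.0, "dy": 0.065, "dz": 0.0005, "ax": 0, "ay": 0, "az": 0, "jaw": -1}
    - {"dx": 0.0, "dy": 0.065, "dz": 0.0005, "ax": 0, "ay": 0, "az": 0, "jaw": -1}

```text
clock: 29.5
eef_pos: [582.1, 172.7, 117.7]
eef_rot: [-1.571, -0.0, 0.003]
wrist_force: [-5.3, -0.8, 8.7]
finger_gap: 26.4
```

Call:
play_rows:
  moves:
    - {"dx": 0, "dy": 0, "dz": 0, "ax": 0, "ay": 0, "az": 0, "jaw": 0}
    - {"dx": 0, "dy": 0, "dz": 0, "ax": 0, "ay": 0, "az": 0, "jaw": 0.1}
    - {"dx": 0, "dy": 0, "dz": 0, "ax": 0, "ay": 0, "az": 0, "jaw": 0.1}
    - {"dx": 0, "dy": 0, "dz": 0, "ax": 0, "ay": 0, "az": 0, "jaw": 0.1}
    - {"dx": 0, "dy": -0.03, "dz": 0, "ax": 0, "ay": 0, "az": 0, "jaw": 0.1}
    - {"dx": 0, "dy": -0.065, "dz": 0, "ax": 0, "ay": 0, "az": 0, "jaw": 0.1}
    - {"dx": 0, "dy": -0.1, "dz": 0, "ax": 0, "ay": 0, "az": 0, "jaw": 0.1}
    - {"dx": 0.0235, "dy": -0.1, "dz": -0.3755, "ax": 0, "ay": 0, "az": 0, "jaw": 0.1}
    - {"dx": 0.0235, "dy": -0.1, "dz": -0.3755, "ax": 0, "ay": 0, "az": 0, "jaw": 0.1}
    - {"dx": 0.0235, "dy": -0.1, "dz": -0.3755, "ax": 0, "ay": 0, "az": 0, "jaw": 0.1}
    - {"dx": 0.0235, "dy": -0.1, "dz": -0.3755, "ax": 0, "ay": 0, "az": 0, "jaw": 0.1}
    - {"dx": 0.0235, "dy": -0.1, "dz": -0.3755, "ax": 0, "ay": 0, "az": 0, "jaw": 0.1}
    - {"dx": 0.0235, "dy": -0.1, "dz": -0.3755, "ax": 0, "ay": 0, "az": 0, "jaw": 0.1}
    - {"dx": 0.0235, "dy": -0.1, "dz": -0.3755, "ax": 0, "ay": 0, "az": 0, "jaw": 0.1}
    - {"dx": 0.0235, "dy": -0.1, "dz": -0.3755, "ax": 0, "ay": 0, "az": 0, "jaw": 0.1}
    - {"dx": 0.0235, "dy": -0.1, "dz": -0.3755, "ax": 0, "ay": 0, "az": 0, "jaw": 0.1}
    - {"dx": 0.0235, "dy": -0.1, "dz": -0.3755, "ax": 0, "ay": 0, "az": 0, "jaw": 0.1}
    - {"dx": 0.0235, "dy": -0.1, "dz": -0.3755, "ax": 0, "ay": 0, "az": 0, "jaw": 0.1}
    - {"dx": 0.0235, "dy": -0.1, "dz": -0.3755, "ax": 0, "ay": 0, "az": 0, "jaw": 0.1}
    - {"dx": 0.0235, "dy": -0.1, "dz": -0.3755, "ax": 0, "ay": 0, "az": 0, "jaw": 0.1}

```text
clock: 31.5
eef_pos: [606.9, -201.9, 217.0]
eef_rot: [-1.571, -0.0, 0.004]
wrist_force: [0.4, 0.7, -0.0]
finger_gap: 51.5
```

Call:
play_rows:
  moves:
    - {"dx": 0, "dy": 0.04, "dz": 0, "ax": 0, "ay": 0, "az": 0, "jaw": 0.1}
    - {"dx": 0, "dy": 0.08, "dz": 0, "ax": 0, "ay": 0, "az": 0, "jaw": 0.1}
    - {"dx": 0, "dy": 0.0995, "dz": 0, "ax": 0, "ay": 0, "az": 0, "jaw": 0.1}
    - {"dx": 0, "dy": 0.0995, "dz": 0, "ax": 0, "ay": 0, "az": 0, "jaw": 0.1}
    - {"dx": 0, "dy": 0.0995, "dz": 0, "ax": 0, "ay": 0, "az": 0, "jaw": -0.2}
    - {"dx": 0, "dy": 0.0995, "dz": 0, "ax": 0, "ay": 0, "az": 0, "jaw": -1}
    - {"dx": 0, "dy": 0.0995, "dz": 0, "ax": 0, "ay": 0, "az": 0, "jaw": -1}
    - {"dx": 0, "dy": 0.0995, "dz": 0, "ax": 0, "ay": 0, "az": 0, "jaw": -1}
    - {"dx": 0, "dy": 0.0995, "dz": 0, "ax": 0, "ay": 0, "az": 0, "jaw": -1}
    - {"dx": 0, "dy": 0.0995, "dz": 0, "ax": 0, "ay": 0, "az": 0, "jaw": -1}

```text
clock: 32.5
eef_pos: [607.1, -203.0, 118.5]
eef_rot: [-1.571, -0.002, 0.003]
wrist_force: [0.8, 1.0, 6.1]
finger_gap: 26.4
```

Call:
play_rows:
  moves:
    - {"dx": 0, "dy": -0.03, "dz": 0, "ax": 0, "ay": 0, "az": 0, "jaw": -1}
    - {"dx": 0, "dy": -0.06, "dz": 0, "ax": 0, "ay": 0, "az": 0, "jaw": -1}
    - {"dx": 0, "dy": -0.08, "dz": 0.03, "ax": 0, "ay": 0, "az": 0, "jaw": -1}
    - {"dx": 0, "dy": -0.08, "dz": 0.07, "ax": 0, "ay": 0, "az": 0, "jaw": -1}
    - {"dx": 0, "dy": -0.08, "dz": 0.11, "ax": 0, "ay": 0, "az": 0, "jaw": -1}
    - {"dx": -0.006, "dy": -0.08, "dz": 0.15, "ax": 0, "ay": 0, "az": 0, "jaw": -1}
    - {"dx": -0.012, "dy": -0.08, "dz": 0.19, "ax": 0, "ay": 0, "az": 0, "jaw": -1}
    - {"dx": -0.018, "dy": -0.08, "dz": 0.23, "ax": 0, "ay": 0, "az": 0, "jaw": -1}
    - {"dx": -0.024, "dy": -0.08, "dz": 0.27, "ax": 0, "ay": 0, "az": 0, "jaw": -1}
    - {"dx": -0.026, "dy": -0.08, "dz": 0.305, "ax": 0, "ay": 0, "az": 0, "jaw": -1}
    - {"dx": -0.026, "dy": -0.065, "dz": 0.327, "ax": 0, "ay": 0, "az": 0, "jaw": -1}
    - {"dx": -0.026, "dy": -0.065, "dz": 0.327, "ax": 0, "ay": 0, "az": 0, "jaw": -1}
    - {"dx": -0.026, "dy": -0.065, "dz": 0.327, "ax": 0, "ay": 0, "az": 0, "jaw": -1}
    - {"dx": -0.026, "dy": -0.065, "dz": 0.327, "ax": 0, "ay": 0, "az": 0, "jaw": -1}

```text
clock: 33.9
eef_pos: [580.0, 123.1, 182.8]
eef_rot: [-1.571, -0.001, 0.002]
wrist_force: [0.3, 0.6, -0.5]
finger_gap: 26.6
```

Run:
```python
from h import *
a=grab('scene','s11.png');b=grab('top','t11.png'); s=manip.read_state(); print(s['eef_pos'],s['finger_gap'],s['wrist_force'])
C=np.hstack([cv2.resize(a[115:215,250:350],(500,500),interpolation=2),cv2.copyMakeBorder(cv2.resize(b[160:260,235:335],(300,300),interpolation=2),0,200,0,0,0)]); cv2.imwrite('pics/c11.png',C)
```

```text
[580.0362866  123.05370826 182.85075657] 26.4907826322812 [ 0.65898009  0.0586487  -2.068754  ]
```

View pics/c11.png

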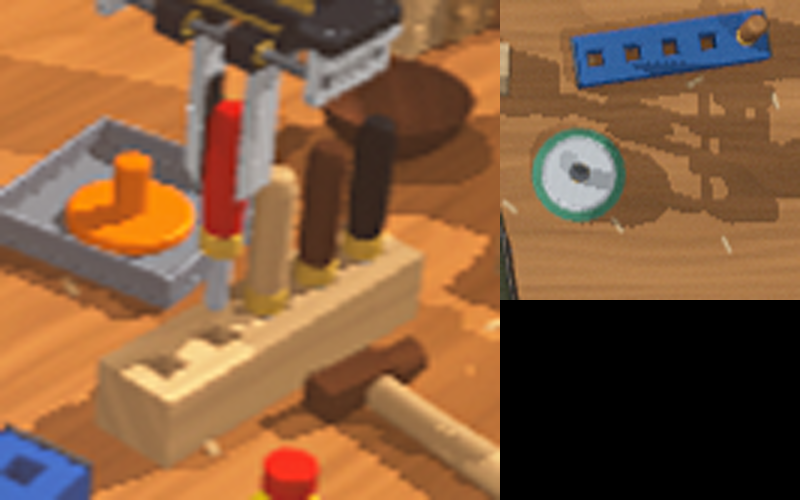

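Call:
play_rows:
  moves:
    - {"dx": 0.0015, "dy": 0.005, "dz": 0.0015, "ax": 0, "ay": 0, "az": 0, "jaw": -1}
    - {"dx": 0.0015, "dy": 0.015, "dz": 0.0015, "ax": 0, "ay": 0, "az": 0, "jaw": -1}
    - {"dx": 0.0015, "dy": 0.025, "dz": 0.0015, "ax": 0, "ay": 0, "az": 0, "jaw": -1}
    - {"dx": 0.0015, "dy": 0.035, "dz": 0.0015, "ax": 0, "ay": 0, "az": 0, "jaw": -1}
    - {"dx": 0.0015, "dy": 0.045, "dz": 0.0015, "ax": 0, "ay": 0, "az": 0, "jaw": -1}
    - {"dx": 0.0015, "dy": 0.055, "dz": 0.0015, "ax": 0, "ay": 0, "az": 0, "jaw": -1}
    - {"dx": 0.0015, "dy": 0.062, "dz": 0.0015, "ax": 0, "ay": 0, "az": 0, "jaw": -1}
    - {"dx": 0.0015, "dy": 0.065, "dz": 0.0015, "ax": 0, "ay": 0, "az": 0, "jaw": -1}
    - {"dx": 0.0015, "dy": 0.065, "dz": 0.0015, "ax": 0, "ay": 0, "az": 0, "jaw": -1}

```text
clock: 34.9
eef_pos: [581.2, 125.6, 118.2]
eef_rot: [-1.571, -0.0, 0.003]
wrist_force: [-5.1, -1.7, 10.0]
finger_gap: 26.7
```

Call:
play_rows:
  moves:
    - {"dx": 0, "dy": 0, "dz": 0, "ax": 0, "ay": 0, "az": 0, "jaw": 0}
    - {"dx": 0, "dy": 0, "dz": 0, "ax": 0, "ay": 0, "az": 0, "jaw": 0.1}
    - {"dx": 0, "dy": 0, "dz": 0, "ax": 0, "ay": 0, "az": 0, "jaw": 0.1}
    - {"dx": 0, "dy": 0, "dz": 0, "ax": 0, "ay": 0, "az": 0, "jaw": 0.1}
    - {"dx": 0, "dy": -0.03, "dz": 0, "ax": 0, "ay": 0, "az": 0, "jaw": 0.1}
    - {"dx": 0, "dy": -0.065, "dz": 0, "ax": 0, "ay": 0, "az": 0, "jaw": 0.1}
    - {"dx": 0, "dy": -0.1, "dz": 0, "ax": 0, "ay": 0, "az": 0, "jaw": 0.1}
    - {"dx": 0.0303, "dy": -0.1, "dz": -0.376, "ax": 0, "ay": 0, "az": 0, "jaw": 0.1}
    - {"dx": 0.0303, "dy": -0.1, "dz": -0.376, "ax": 0, "ay": 0, "az": 0, "jaw": 0.1}
    - {"dx": 0.0303, "dy": -0.1, "dz": -0.376, "ax": 0, "ay": 0, "az": 0, "jaw": 0.1}
    - {"dx": 0.0303, "dy": -0.1, "dz": -0.376, "ax": 0, "ay": 0, "az": 0, "jaw": 0.1}
    - {"dx": 0.0303, "dy": -0.1, "dz": -0.376, "ax": 0, "ay": 0, "az": 0, "jaw": 0.1}
    - {"dx": 0.0303, "dy": -0.1, "dz": -0.376, "ax": 0, "ay": 0, "az": 0, "jaw": 0.1}
    - {"dx": 0.0303, "dy": -0.1, "dz": -0.376, "ax": 0, "ay": 0, "az": 0, "jaw": 0.1}
    - {"dx": 0.0303, "dy": -0.1, "dz": -0.376, "ax": 0, "ay": 0, "az": 0, "jaw": 0.1}
    - {"dx": 0.0303, "dy": -0.1, "dz": -0.376, "ax": 0, "ay": 0, "az": 0, "jaw": 0.1}
    - {"dx": 0.0303, "dy": -0.1, "dz": -0.376, "ax": 0, "ay": 0, "az": 0, "jaw": 0.1}
    - {"dx": 0.0303, "dy": -0.1, "dz": -0.376, "ax": 0, "ay": 0, "az": 0, "jaw": 0.1}
    - {"dx": 0.0303, "dy": -0.1, "dz": -0.376, "ax": 0, "ay": 0, "az": 0, "jaw": 0.1}
    - {"dx": 0.0303, "dy": -0.1, "dz": -0.376, "ax": 0, "ay": 0, "az": 0, "jaw": 0.1}

```text
clock: 36.9
eef_pos: [612.9, -249.4, 217.6]
eef_rot: [-1.571, -0.0, 0.004]
wrist_force: [0.1, -1.1, 0.3]
finger_gap: 51.7
```

Call:
play_rows:
  moves:
    - {"dx": 0, "dy": 0.04, "dz": 0, "ax": 0, "ay": 0, "az": 0, "jaw": 0.1}
    - {"dx": 0, "dy": 0.08, "dz": 0, "ax": 0, "ay": 0, "az": 0, "jaw": 0.1}
    - {"dx": 0, "dy": 0.1, "dz": 0, "ax": 0, "ay": 0, "az": 0, "jaw": 0.1}
    - {"dx": 0, "dy": 0.1, "dz": 0, "ax": 0, "ay": 0, "az": 0, "jaw": 0.1}
    - {"dx": 0, "dy": 0.1, "dz": 0, "ax": 0, "ay": 0, "az": 0, "jaw": -0.2}
    - {"dx": 0, "dy": 0.1, "dz": 0, "ax": 0, "ay": 0, "az": 0, "jaw": -1}
    - {"dx": 0, "dy": 0.1, "dz": 0, "ax": 0, "ay": 0, "az": 0, "jaw": -1}
    - {"dx": 0, "dy": 0.1, "dz": 0, "ax": 0, "ay": 0, "az": 0, "jaw": -1}
    - {"dx": 0, "dy": 0.1, "dz": 0, "ax": 0, "ay": 0, "az": 0, "jaw": -1}
    - {"dx": 0, "dy": 0.1, "dz": 0, "ax": 0, "ay": 0, "az": 0, "jaw": -1}

```text
clock: 37.9
eef_pos: [613.1, -250.5, 118.6]
eef_rot: [-1.572, -0.002, 0.003]
wrist_force: [-0.5, 0.3, 6.7]
finger_gap: 26.7
```

Call:
play_rows:
  moves:
    - {"dx": 0, "dy": -0.03, "dz": 0, "ax": 0, "ay": 0, "az": 0, "jaw": -1}
    - {"dx": 0, "dy": -0.06, "dz": 0, "ax": 0, "ay": 0, "az": 0, "jaw": -1}
    - {"dx": 0, "dy": -0.08, "dz": 0.03, "ax": 0, "ay": 0, "az": 0, "jaw": -1}
    - {"dx": 0, "dy": -0.08, "dz": 0.07, "ax": 0, "ay": 0, "az": 0, "jaw": -1}
    - {"dx": 0, "dy": -0.08, "dz": 0.11, "ax": 0, "ay": 0, "az": 0, "jaw": -1}
    - {"dx": -0.008, "dy": -0.08, "dz": 0.15, "ax": 0, "ay": 0, "az": 0, "jaw": -1}
    - {"dx": -0.016, "dy": -0.08, "dz": 0.19, "ax": 0, "ay": 0, "az": 0, "jaw": -1}
    - {"dx": -0.024, "dy": -0.08, "dz": 0.23, "ax": 0, "ay": 0, "az": 0, "jaw": -1}
    - {"dx": -0.03, "dy": -0.08, "dz": 0.27, "ax": 0, "ay": 0, "az": 0, "jaw": -1}
    - {"dx": -0.0325, "dy": -0.08, "dz": 0.305, "ax": 0, "ay": 0, "az": 0, "jaw": -1}
    - {"dx": -0.0325, "dy": -0.065, "dz": 0.3285, "ax": 0, "ay": 0, "az": 0, "jaw": -1}
    - {"dx": -0.0325, "dy": -0.065, "dz": 0.3285, "ax": 0, "ay": 0, "az": 0, "jaw": -1}
    - {"dx": -0.0325, "dy": -0.065, "dz": 0.3285, "ax": 0, "ay": 0, "az": 0, "jaw": -1}
    - {"dx": -0.0325, "dy": -0.065, "dz": 0.3285, "ax": 0, "ay": 0, "az": 0, "jaw": -1}

```text
clock: 39.3
eef_pos: [579.4, 77.2, 182.8]
eef_rot: [-1.571, -0.001, 0.002]
wrist_force: [-0.3, -0.4, -1.0]
finger_gap: 26.4
```

Run:
```python
from h import *
a=grab('scene','s12.png'); s=manip.read_state(); print(s['eef_pos'],s['finger_gap'],s['wrist_force'])
cv2.imwrite('pics/c12.png',cv2.resize(a[115:215,250:350],(500,500),interpolation=2))
```

```text
[579.40924832  77.06447733 182.78637848] 26.42814565978081 [ 0.62282969  0.71833546 -1.11811782]
```

View pics/c12.png

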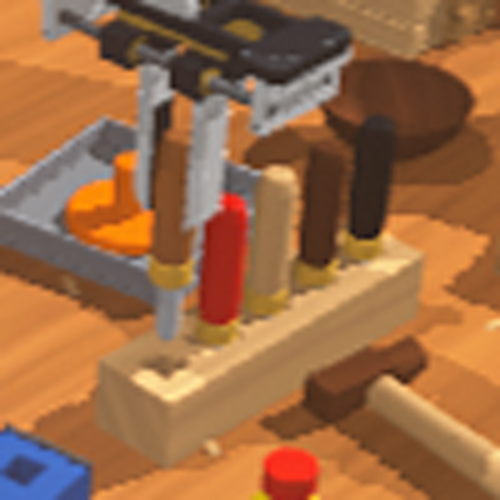

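Call:
play_rows:
  moves:
    - {"dx": -0.0005, "dy": 0.005, "dz": -0.001, "ax": 0, "ay": 0, "az": 0, "jaw": -1}
    - {"dx": -0.0005, "dy": 0.015, "dz": -0.001, "ax": 0, "ay": 0, "az": 0, "jaw": -1}
    - {"dx": -0.0005, "dy": 0.025, "dz": -0.001, "ax": 0, "ay": 0, "az": 0, "jaw": -1}
    - {"dx": -0.0005, "dy": 0.035, "dz": -0.001, "ax": 0, "ay": 0, "az": 0, "jaw": -1}
    - {"dx": -0.0005, "dy": 0.045, "dz": -0.001, "ax": 0, "ay": 0, "az": 0, "jaw": -1}
    - {"dx": -0.0005, "dy": 0.055, "dz": -0.001, "ax": 0, "ay": 0, "az": 0, "jaw": -1}
    - {"dx": -0.0005, "dy": 0.062, "dz": -0.001, "ax": 0, "ay": 0, "az": 0, "jaw": -1}
    - {"dx": -0.0005, "dy": 0.065, "dz": -0.001, "ax": 0, "ay": 0, "az": 0, "jaw": -1}
    - {"dx": -0.0005, "dy": 0.065, "dz": -0.001, "ax": 0, "ay": 0, "az": 0, "jaw": -1}

```text
clock: 40.25
eef_pos: [578.7, 77.2, 118.2]
eef_rot: [-1.571, -0.0, 0.003]
wrist_force: [-5.7, 0.3, 10.6]
finger_gap: 26.7
```

Release, rise, and retract toward a clear spot (down the -y side).

Call:
play_rows:
  moves:
    - {"dx": 0, "dy": 0, "dz": 0, "ax": 0, "ay": 0, "az": 0, "jaw": 0}
    - {"dx": 0, "dy": 0, "dz": 0, "ax": 0, "ay": 0, "az": 0, "jaw": 0.1}
    - {"dx": 0, "dy": 0, "dz": 0, "ax": 0, "ay": 0, "az": 0, "jaw": 0.1}
    - {"dx": 0, "dy": 0, "dz": 0, "ax": 0, "ay": 0, "az": 0, "jaw": 0.1}
    - {"dx": 0, "dy": -0.03, "dz": 0, "ax": 0, "ay": 0, "az": 0, "jaw": 0.1}
    - {"dx": 0, "dy": -0.065, "dz": 0, "ax": 0, "ay": 0, "az": 0, "jaw": 0.1}
    - {"dx": 0, "dy": -0.12, "dz": 0, "ax": 0, "ay": 0, "az": 0, "jaw": 0.1}
    - {"dx": -0.28, "dy": -0.14, "dz": -0.42, "ax": 0, "ay": 0, "az": 0, "jaw": 0.1}
    - {"dx": -0.28, "dy": -0.14, "dz": -0.42, "ax": 0, "ay": 0, "az": 0, "jaw": 0.1}
    - {"dx": -0.28, "dy": -0.14, "dz": -0.42, "ax": 0, "ay": 0, "az": 0, "jaw": 0.1}
    - {"dx": -0.28, "dy": -0.14, "dz": -0.42, "ax": 0, "ay": 0, "az": 0, "jaw": 0.1}
    - {"dx": -0.28, "dy": -0.14, "dz": -0.42, "ax": 0, "ay": 0, "az": 0, "jaw": 0.1}
    - {"dx": -0.28, "dy": -0.14, "dz": -0.42, "ax": 0, "ay": 0, "az": 0, "jaw": 0.1}
    - {"dx": -0.28, "dy": -0.14, "dz": -0.42, "ax": 0, "ay": 0, "az": 0, "jaw": 0.1}
    - {"dx": -0.28, "dy": -0.14, "dz": -0.42, "ax": 0, "ay": 0, "az": 0, "jaw": 0.1}
    - {"dx": -0.28, "dy": -0.14, "dz": -0.42, "ax": 0, "ay": 0, "az": 0, "jaw": 0.1}
    - {"dx": -0.28, "dy": -0.14, "dz": -0.42, "ax": 0, "ay": 0, "az": 0, "jaw": 0.1}
    - {"dx": -0.28, "dy": -0.14, "dz": -0.42, "ax": 0, "ay": 0, "az": 0, "jaw": 0.1}
    - {"dx": -0.28, "dy": -0.14, "dz": -0.42, "ax": 0, "ay": 0, "az": 0, "jaw": 0.1}
    - {"dx": -0.28, "dy": -0.14, "dz": -0.42, "ax": 0, "ay": 0, "az": 0, "jaw": 0.1}

```text
clock: 42.25
eef_pos: [300.4, -343.0, 257.2]
eef_rot: [-1.57, -0.0, 0.004]
wrist_force: [0.1, 0.3, -0.3]
finger_gap: 51.6
```

Run:
```python
from h import *
a=grab('scene','s13.png');b=grab('top','t13.png'); s=manip.read_state(); print(s['eef_pos'],s['clock'],s['wrist_force'])
C=np.hstack([cv2.resize(a[110:245,170:350],(480,360),interpolation=2),cv2.resize(b[155:275,150:257],(320,360),interpolation=2)]); 
D=cv2.resize(b[85:280,110:410],(800,520)) ; cv2.imwrite('pics/c13.png',C); cv2.imwrite('pics/c14.png',cv2.resize(a[130:200,200:265],None,fx=8.5,fy=8.5,interpolation=2))
for n in('top','scene'):
    o=cv2.imread(f'pics/{n}0.png').astype(int); d=np.abs({'top':b,'scene':a}[n]-o).max(2)>60
    for k,(x,y,z) in dict(seat=(443,-39,60),bowl=(450,440,20),).items(): pass
```

```text
[ 300.7439798  -342.73821056  257.26309929] 42.35 [0.00348291 0.34050261 0.46724585]
```

View pics/c13.png

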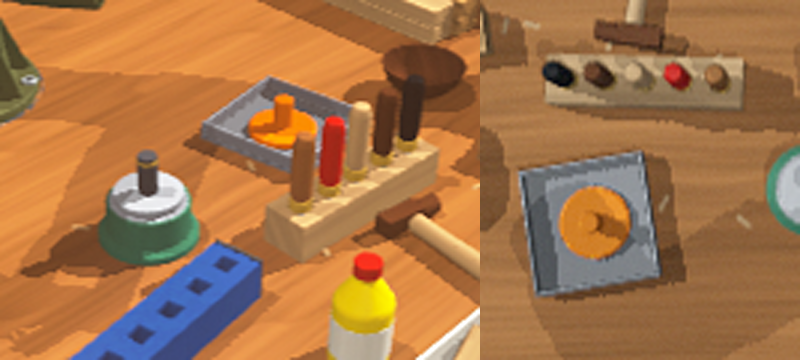

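View pics/c14.png

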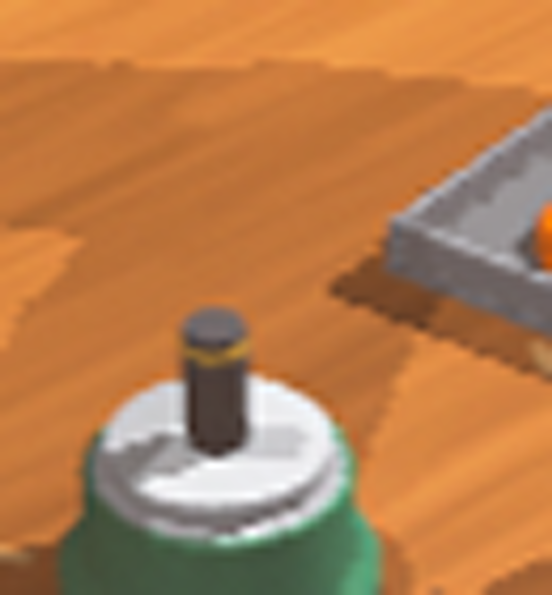

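```bash
python3 -c "
from cell import manip
print(manip.sign_off())"
```

```text
the job is handed in; nothing more can be done
None
```

The job is done and was handed in at about 42 s of the 210 s allowed; `sign_off` reported no verdict.

- **Cap:** it was taken off the seat and lies flat, knob up, in the tray. From the top camera it is about 4 mm from the tray's middle.
- **Bull-nose centre:** it was released to seat itself fully home. I then gripped it again, lifted it about 13 mm inside the cup and rocked it 10° (tool angle 0.174 rad). After that I set it back and released it. In the final picture the shank stands upright in the same place as when it was first fully home. I judged depth and tilt by eye, not from a fitted pose.
- **Chisels:** all five are in the rack, black, dark, pale, red and brown in holes 4 to 0. Each was pushed down to ferrule contact with about 9–11 N of upward wrist force. In the pictures the ferrules rest on the block and the handles look upright.
- **Bystanders:** the mallet, glue and bowl look unmoved in the final pictures. I did not check the wax, sander, brush or offcut in them.
- **Robot:** the arm was retracted and touching nothing, with a wrist force of about 0.5 N.

**Disagreement:** the two cameras disagreed by about 4–5 mm in x, a little more than the stated calibration error. I used the mean of the two and checked it against the known gripper position. I saw neither the knock nor the slack grip.

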